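# Stand up the seed tubes at the bench stop and pack the crate

## Task

Pack the seed bank crate with every seed tube and whichever of the black-stemmed jar, the orange canister and the green slide case are out on the bench, all upright and standing on the crate floor. The tubes are lying down: in the order red, blue, yellow (some may be missing), butt the foot of each against the aluminium stop, raise it by its cap until it stands fully upright on the bench there, and only then lift it into the crate. Leave the white-capped reagent jar, the wash bottle, the beaker, the dish, the forceps and the notebook where they are.

Things in the scene. Friction and masses are not known exactly. Their poses are not given: they have to be found in the camera images.
- stop: fixed aluminium angle screwed to the bench, on the right: an upright plate 320 mm long, 75 mm high, 12 mm thick. Origin: on the bench, middle of the foot of its working face; x runs along the face, y points straight out of the face towards the tubes, z up.
- tube_red: seed tube, 0.4 kg, 180 mm long: aluminium cylinder 56 mm across, red band, flush black square foot 56 x 56 x 12 mm, red cap 28 mm across to grip by, 125 to 180 mm from the foot; centre of mass 60 mm from the foot. Origin: centre of the foot face; x runs from foot to cap; y, z square to the foot. Starts lying flat (axis 28 mm up; does not roll), foot towards the stop. May be absent.
- tube_blue: seed tube, 0.4 kg, 180 mm long: aluminium cylinder 56 mm across, blue band, flush black square foot 56 x 56 x 12 mm, blue cap 28 mm across to grip by, 125 to 180 mm from the foot; centre of mass 60 mm from the foot. Origin: centre of the foot face; x runs from foot to cap; y, z square to the foot. Starts lying flat (axis 28 mm up; does not roll), foot towards the stop. May be absent.
- tube_yellow: seed tube, 0.4 kg, 180 mm long: aluminium cylinder 56 mm across, yellow band, flush black square foot 56 x 56 x 12 mm, yellow cap 28 mm across to grip by, 125 to 180 mm from the foot; centre of mass 60 mm from the foot. Origin: centre of the foot face; x runs from foot to cap; y, z square to the foot. Starts lying flat (axis 28 mm up; does not roll), foot towards the stop. May be absent.
- crate_in (a point): centre of the inner floor of the fixed open blue crate on the left, floor 6 mm above the bench; inside it is 140 mm along its x and 192 mm along its y, walls 6 mm thick, rim 54 mm above this point. Two rows of three just fit: tubes in one row along y, the other items in the other, the case with its 70 mm side along x.
- jar: amber specimen jar with a black lid, 56 mm in diameter, 55 mm high, about 0.25 kg, with a black round stem 28 mm in diameter and 40 mm tall on top to grip by (95 mm in all). Origin: centre of its underside, z up. Starts standing on the bench. May be absent.
- canister: orange desiccant canister with a white paper band, 56 mm in diameter, 55 mm high, about 0.25 kg, with a white round stem 28 mm in diameter and 40 mm tall on top to grip by (95 mm in all). Origin: centre of its underside, z up. Starts standing on the bench. May be absent.
- case: green slide case 70 mm (its x) by 56 mm (its y), 55 mm high, about 0.25 kg, with a black upright handle on top 30 mm along x, 18 mm along y, 40 mm tall (95 mm in all). Origin: centre of its underside, z up. Starts standing on the bench. May be absent.
- petri: clear shallow dish 90 mm across, 16 mm high, a bystander; origin at its underside
- wash: white wash bottle with a red cap, 64 mm across, 150 mm high, a bystander; origin at its underside
- beaker: glass beaker 70 mm across, 100 mm high, a bystander; origin at its underside
- forceps: steel forceps 110 mm long, a bystander lying on the bench; origin at the middle of the underside
- notebook: blue notebook 150 x 210 x 15 mm, a bystander; origin at its underside
- reagent: amber reagent jar with a white cap, 56 mm across, 90 mm high, with no grip stem, a bystander which is not to be packed; origin at its underside
Not all that is in view belongs to the job. Leave any purple look-alike of the tube_blue alone.

How it is judged:
By the outcome, as a careful person would: the job done as asked, in the order asked, and still so for the second after the job is handed in, with the robot touching nothing.
Of tube_red, tube_blue, tube_yellow only 2 to 3 are there at a start; the rules pass over those that are not, and their reading is None.
Of jar, canister, case only 2 to 3 are there at a start; the rules pass over those that are not, and their reading is None.
At some moment in a run one of tube_red, tube_blue, tube_yellow, jar, canister, case may be knocked a few centimetres aside while the robot is not near it.
Once in a run the grip may slacken for a moment while it holds something.
It also fails if it takes over 210 s, if anything falls off the work surface, if the arm or the gripper's body presses on something with over 40 N, if the wrist force passes 120 N, or if a joint passes its speed limit or range.

## Robot

A 6-joint arm with a two-finger parallel gripper is mounted at the origin on the work surface. World frame = base frame: x ahead of the robot, y to its left, z up, the work surface at z = 0. Lengths are in mm, angles in rad, forces in N, time in s.
With the tool pointing down it reaches from about 350 to 975 mm from the base axis. Payload 7.1 kg.
Tool frame: the origin (TCP) lies at the centre of the arm's flange, where the gripper is bolted on; the fingertips stand 182 mm ahead of it and the grasp point (between the pads) lies 163 mm ahead of it; x points along the fingers, y is the direction in which the jaws open and shut, and the axes are right-handed (so a half turn about x gives the same grasp; the last joint's range is limited). The gripper opens to 88 mm and grips with 3 to 60 N. Pads are 20 mm wide; open, the fingers measure 115 mm over their backs; the gripper's body (75 mm by 178 mm) begins 61 mm behind the grasp point.
Start: joints at [-1.142, 0.423, 1.63, -0, 1.089, -0.019], TCP at [270.63, -563.352, 404.675] pointing down, gripper open.
Joint ranges: [-3, 3], [-0.9, 2.11], [0.09, 2.58], [-1.31, 4.45], [0.11, 2.69], [-2.54, 2.54]. Speed limits (rad/s): [2.39, 2.39, 3.01, 3.14, 3.14, 3.14].

## Interface

Orientations are given as a rotation vector (axis times angle).
In Python, from workcell import readout, viewer, workorder, models gives the robot as it stands. The module is installed in compiled form; this text tells all that it offers.
- The arm moves only by the tool apply_moves, never from a script. Its argument "commands" is a list that holds one entry, the list of rows, each a list of 4 numbers: the shift along the world's x, y, z in m, then the turn about the world's z in rad. A call has 1 to 8 rows; each row is the pose to reach, as a shift and turn from the pose commanded when the call began; what a row does not reach only later rows make up. A row lasts 1/8 s, in which the tool goes at most 62.5 mm and 10.7 degrees, less where a joint would pass 70% of its speed; a pose out of reach is approached as far as the arm can. A call with a gripper value outside its range is refused whole. "gripper" is the finger opening in m, from 0 to 0.0878, set as the call begins (left out, the last holds). The fingers move at their own pace and stop on an object; the grip force is fixed at half the most. Time passes only in rows, so rows that repeat a pose let the fingers close. It gives the time, the measured TCP pose, the force and the opening at its end, in the units of the state.
- readout.get_obs(): the state, without advancing time (a new reading comes with each control period).
- viewer.get_image(name): name is "scene" or "top"; returns a dict with "color" (384x512x3 uint8, red, green, blue), "vertical_fov" (degrees; the focal length in pixels is half the picture's height over the tangent of half this angle, whatever the lens; pixels are square), "cx", "cy" (the principal point, pixels), "rvec" (rotation vector, rad) and "tvec" (3), from world to camera coordinates, as OpenCV has them. Camera axes: x right, y down, z forward; pixel columns grow to the right and rows downward; lengths in mm; the calibration is good to about 2 mm. A picture is of the moment at which its call begins. There is no depth.
- workorder.close_job(): hands the job in, once; it reports no verdict.
Trained networks look in the newest picture that a camera, given by its name, has taken for a name from the list of things; names that differ only in an ending like _2 or _b are one class to them, and where a whole thing is asked for, a point or a joint stands for the part that bears it (a point fixed in the world has none). Each returns a list of dicts, best first, with "conf" (0 to 1); they miss things now and then, are a little off and sometimes report something else, mostly with a low value. They report only what shows in the picture. A call takes as long as a camera call. They do not tell look-alikes from the thing itself.
- models.search_frame(camera, label): "position" ([x, y, z] in mm, in world coordinates, good to about 4 mm: the middle of the surface that is visible of it).
- models.place_of(camera, label): "position" ([x, y, z] in mm, in world coordinates, good to about 4 mm: a listed point, or the origin of a listed thing).
The state is a dict: "t": time; "qpos": joint angles; "qvel": joint speeds; "joint_torque": joint torques, N m; "ee_pos": TCP position; "orientation": TCP orientation; "ft_force": force on the tool from outside, world axes, zero at the start; "moment": the same for the moment, N m; "width": finger opening in mm.
Only numpy, scipy, OpenCV 4.12 (cv2) and the standard library are available. Lean on these libraries where they do the work, as an engineer would, in place of code of your own. Each camera call takes 0.05 s, during which the arm holds its last target.

## Working session

There is one attempt and no reset: what is moved stays moved. The work goes in short steps, Python scripts to look and compute and a tool call to move; the robot and the scene stay as the last step left them, time stands still between calls to the robot, and variables do not carry over. Pictures are saved under pics/ and viewed, and the job is handed in when it is done.

Besides the shell and the picture viewer there is one more tool, called after "Emit:" in YAML: its name, and indented under it one key for each argument. apply_moves: Moves the arm, as the interface text tells. Its arguments: {"type":"object","properties":{"commands":{"type":"array","items":{"type":"array","items":{"type":"array","items":{"type":"number"}}}},"gripper":{"type":"number"}},"required":["commands"]}

```bash
mkdir -p pics; ls; cat > h.py <<'E'
import numpy as np, cv2
from workcell import readout, viewer, workorder, models
def shot(cam,name,scale=1.5):
    im=viewer.get_image(cam); c=im["color"][:,:,::-1]
    cv2.imwrite(f"pics/{name}.png",cv2.resize(c,None,fx=scale,fy=scale,interpolation=cv2.INTER_CUBIC)); return im
def K(im):
    f=im["color"].shape[0]/2/np.tan(np.radians(im["vertical_fov"])/2)
    return np.array([[f,0,im["cx"]],[0,f,im["cy"]],[0,0,1.]])
def ray(im,u,v,z):
    R=cv2.Rodrigues(np.array(im["rvec"],float))[0];t=np.array(im["tvec"],float).ravel()
    d=R.T@np.linalg.inv(K(im))@np.array([u,v,1.]);c=-R.T@t
    return c+d*(z-c[2])/d[2]
def proj(im,p):
    return cv2.projectPoints(np.array(p,float).reshape(-1,3),np.array(im["rvec"],float),np.array(im["tvec"],float),K(im),None)[0].reshape(-1,2)
E
python3 - <<'E'
from h import *
a=shot("scene","s0");b=shot("top","t0")
for im in(a,b): print({k:v for k,v in im.items() if k!="color"})
print(readout.get_obs())
for n in "stop tube_red tube_blue tube_yellow crate_in jar canister case petri wash beaker forceps notebook reagent".split():
    for cam in("top","scene"):
        print(n,cam,[(np.round(d["position"]).tolist(),round(d["conf"],2)) for d in models.place_of(cam,n)[:3]],[(np.round(d["position"]).tolist(),round(d["conf"],2)) for d in models.search_frame(cam,n)[:3]] if n!="crate_in" else "")
E
```

```text
pics
{'vertical_fov': 47.06146900089685, 'cx': 257.21152966949114, 'cy': 190.47251446979342, 'rvec': array([ 2.30259603,  0.96911578, -0.35184753]), 'tvec': array([-258.68416384, -349.00874069, 2063.34306662])}
{'vertical_fov': 51.60870396163038, 'cx': 253.26863618769696, 'cy': 188.6333703897305, 'rvec': array([ 2.17648273, -2.1615456 ,  0.06787905]), 'tvec': array([-122.07980972,  528.61162317, 1230.9706855 ])}
{'t': 0.1, 'qpos': array([-1.14197834e+00,  4.23754630e-01,  1.63059991e+00, -2.60598898e-05,
        1.08857897e+00, -1.89553933e-02]), 'qvel': array([ 0.00094758, -0.0023964 , -0.0016159 ,  0.00016865, -0.00135314,
        0.00045333]), 'joint_torque': array([ 2.53239887e-04, -5.45615315e+01, -2.74325877e+01,  6.45283889e-02,
        1.88026205e-02, -4.82318569e-05]), 'ee_pos': array([ 270.54263671, -563.13676677,  403.99074182]), 'orientation': array([ 1.97328656,  0.45072984, -1.9738846 ]), 'ft_force': array([-0.05595108, -0.77721697, -0.17386271]), 'moment': array([ 0.02031887,  0.00712282, -0.01391358]), 'width': 87.75201165122272}
stop top [([556.0, -286.0, -4.0], 0.64
[... 1905 characters left out ...]
8.0, 1.0], 0.93)] [([306.0, -387.0, 46.0], 0.91)]
beaker scene [([311.0, -371.0, 1.0], 0.71), ([462.0, -226.0, 27.0], 0.57)] [([322.0, -374.0, 68.0], 0.88)]
forceps top [([459.0, 103.0, -3.0], 0.52), ([782.0, -130.0, 5.0], 0.39)] [([781.0, -126.0, 10.0], 0.66), ([696.0, 354.0, 100.0], 0.29)]
forceps scene [([566.0, 98.0, -1.0], 0.73), ([784.0, -131.0, -0.0], 0.46)] []
notebook top [([621.0, -538.0, 2.0], 0.75)] [([616.0, -540.0, 12.0], 0.6)]
notebook scene [([617.0, -544.0, -1.0], 0.73)] [([626.0, -547.0, 17.0], 0.65), ([662.0, -200.0, 51.0], 0.47)]
reagent top [([366.0, 53.0, -1.0], 0.77)] [([373.0, 42.0, 91.0], 0.6)]
reagent scene [([369.0, 50.0, -2.0], 0.65)] [([384.0, 38.0, 63.0], 0.83)]
```

View pics/s0.png

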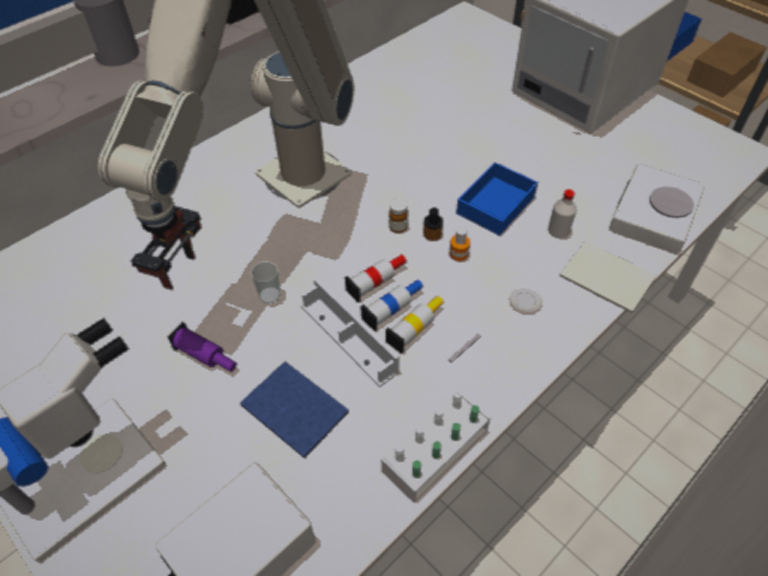

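View pics/t0.png

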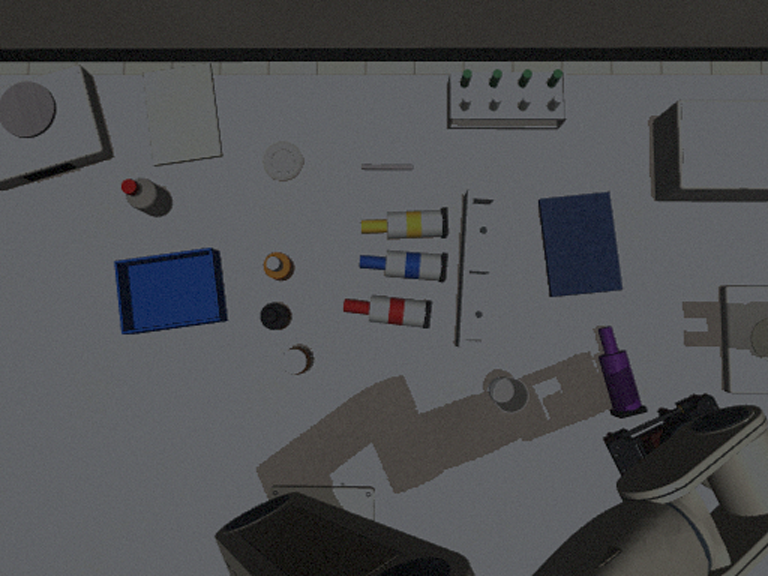

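All three tubes, the jar and the canister are out, and the case is absent. Possible mix-ups, in scene.png pixels as shown:
- **Blue tube:** the real one is at (392,302). The purple look-alike is at (203,350).
- **Jar:** the black-stemmed jar is at (433,224). The white-capped reagent jar is at (399,216).
- **Canister:** it's at (460,245), white-stemmed and orange. The red-capped wash bottle is at (563,213).

Next I'll check these in a close crop.

```bash
python3 - <<'E'
from h import *
im=viewer.get_image("top");c=im["color"][:,:,::-1]
def crop(x0,y0,x1,y1,s,n,step=10):
    k=cv2.resize(c[y0:y1,x0:x1],None,fx=s,fy=s,interpolation=cv2.INTER_CUBIC)
    k=cv2.convertScaleAbs(k,alpha=1.6)
    for x in range(-(-x0//20)*20,x1,20): cv2.putText(k,str(x),(int((x-x0+.5)*s),10),0,.35,(0,0,255)); cv2.line(k,((int((x-x0+.5)*s)),12),(int((x-x0+.5)*s),18),(0,0,255))
    for y in range(-(-y0//20)*20,y1,20): cv2.putText(k,str(y),(0,int((y-y0+.5)*s)),0,.35,(0,0,255)); cv2.line(k,(22,int((y-y0+.5)*s)),(28,int((y-y0+.5)*s)),(0,0,255))
    cv2.imwrite(f"pics/{n}.png",k)
crop(220,120,340,235,6.5,"c_tubes"); crop(70,160,220,260,5,"c_crate")
ob=readout.get_obs(); R=cv2.Rodrigues(ob["orientation"])[0]; print(R.round(3))
E
```

```text
[[-0.     0.433 -0.901]
 [ 0.    -0.901 -0.433]
 [-1.    -0.     0.   ]]
```

View pics/c_tubes.png

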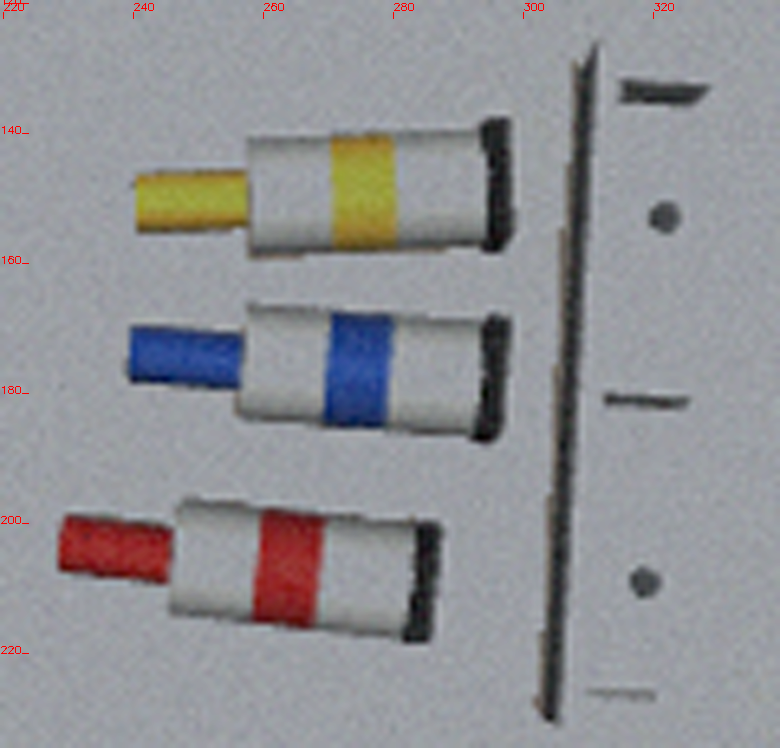

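View pics/c_crate.png

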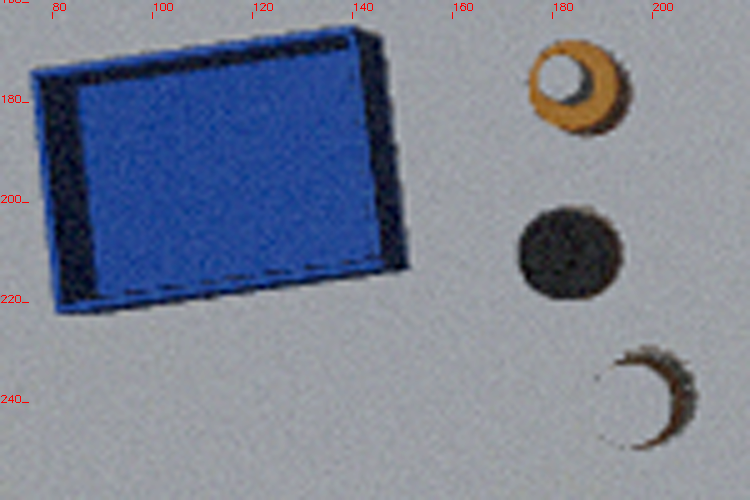

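```bash
cat > fit.py <<'E'
from h import *
from scipy.optimize import least_squares
def fit(im,P,uv,x0):
    P=np.array(P,float);uv=np.array(uv,float)
    def w(x):
        c,s=np.cos(x[2]),np.sin(x[2]);return np.c_[x[0]+c*P[:,0]-s*P[:,1],x[1]+s*P[:,0]+c*P[:,1],P[:,2]]
    r=least_squares(lambda x:(proj(im,w(x))-uv).ravel(),x0)
    return r.x,r.fun.reshape(-1,2)
E
python3 - <<'E'
from fit import *
im=viewer.get_image("top")
uv=np.array([(32,70),(355,26),(382,265),(55,313),(409,268),(382,38)])/5+[69.5,159.5]
# crate x=world x approx (image up = +x), y = left
P=[(76,102,60),(76,-102,60),(-76,-102,60),(-76,102,60),(-76,-102,0),(76,-102,0)]
print("crate",*[a.round(3) for a in fit(im,P,uv,[508,323,0])])
T=[(180,-14,28),(180,14,28),(125,-28,28),(125,28,28),(0,-28,56),(0,28,56)]
d={"red":[(65,516),(60,570),(180,499),(170,613),(440,522),(430,643)],
"blue":[(132,325),(128,380),(248,303),(237,418),(512,318),(495,442)],
"yellow":[(135,172),(137,232),(247,138),(250,258),(510,118),(512,248)]}
for k,v in d.items():
    v=np.array(v)/6.5+[219.5,119.5]
    # tube x = +y world; its y: +y -> -x
    print(k,*[a.round(3) for a in fit(im,[(p[0],-p[1],p[2]) for p in T] if 0 else [(p[0],p[1],p[2]) for p in T],v,[560,-255,1.57])])
g=lambda u,v,z:ray(im,u/6.5+219.5,v/6.5+119.5,z).round(1)
for p in [(575,62,0),(575,62,75),(537,715,0),(537,715,75),(597,42,75),(558,722,75),(566,240,75),(559,240,0),(552,440,0),(560,440,75)]: print(p,g(*p))
ob=readout.get_obs();print(ob["ee_pos"])
for n in("jar","canister"):
  for cam in("top","scene"):
    print(n,cam,[np.round(x["position"]).tolist() for x in models.place_of(cam,n)[:2]])
E
```

```text
crate [5.09895e+02 3.19301e+02 1.46000e-01] [[-0.564 -0.162]
 [ 0.028 -0.544]
 [ 0.262  0.507]
 [-0.232  0.117]
 [ 0.274  0.318]
 [ 0.247 -0.265]]
red [ 464.682 -221.652    1.469] [[-0.121 -0.241]
 [-0.376  0.345]
 [ 0.129 -0.165]
 [-0.319  0.113]
 [ 0.509  0.13 ]
 [ 0.159 -0.188]]
blue [ 560.119 -253.593    1.48 ] [[-0.039 -0.4  ]
 [-0.32  -0.061]
 [-0.071  0.243]
 [-0.111  0.179]
 [-0.232  0.509]
 [ 0.756 -0.474]]
yellow [ 654.277 -256.71     1.596] [[ 0.003  0.133]
 [-0.17  -0.345]
 [ 0.067  0.622]
 [-0.061 -0.32 ]
 [-0.015  0.99 ]
 [ 0.173 -1.067]]
(575, 62, 0) [ 725.8 -293.5    0. ]
(575, 62, 75) [ 708.  -284.7   75. ]
(537, 715, 0) [ 402.1 -273.9    0. ]
(537, 715, 75) [ 403.5 -266.2   75. ]
(597, 42, 75) [ 717.6 -295.    75. ]
(558, 722, 75) [ 400.4 -275.8   75. ]
(566, 240, 75) [ 623.7 -280.2   75. ]
(559, 240, 0) [ 636.2 -285.3    0. ]
(552, 440, 0) [ 536.8 -281.6    0. ]
(560, 440, 75) [ 530.2 -277.1   75. ]
[ 270.63084218 -563.34525546  404.68976271]
jar top [[457.0, 102.0, -1.0]]
jar scene [[464.0, -222.0, 27.0], [456.0, 100.0, 4.0]]
canister top [[568.0, 96.0, -1.0]]
canister scene [[565.0, 100.0, -3.0]]
```

Emit:
apply_moves:
  commands:
    - [[0.186,0.664,0,1.269],[0.186,0.664,0,1.269],[0.186,0.664,0,1.269],[0.186,0.664,0,1.269],[0.186,0.664,0,1.269],[0.186,0.664,0,1.269],[0.186,0.664,0,1.269],[0.186,0.664,0,1.269]]
  gripper: 0.06

```text
t: 4.1
ee_pos: [405.7, -80.0, 405.1]
orientation: [1.1, 1.274, -1.099]
ft_force: [1.2, -1.0, -0.2]
width: 60.0
```

```bash
cat > st.py <<'E'
import sys
from h import *
def st(gx=None,gy=None,gz=None,yaw=None):
    o=readout.get_obs();R=cv2.Rodrigues(o["orientation"])[0];a=np.arctan2(R[1,1],R[0,1]);p=o["ee_pos"]
    print("t",round(o["t"],2),"grasp",(p-[0,0,163]).round(1),"yaw",a.round(3),"q",o["qpos"].round(2),"F",o["ft_force"].round(1),"w",round(o["width"],1))
    if gx is not None:
        d=(yaw-a+np.pi/2)%np.pi-np.pi/2
        print("shift",np.round([(gx-p[0])/1e3,(gy-p[1])/1e3,(gz+163-p[2])/1e3,d],4))
if __name__=="__main__": st(*map(float,sys.argv[1:]))
E
python3 st.py 457 100.5 130 0.143
python3 - <<'E'
from h import *
shot("top","t1");
for n in("jar","canister"):
  print(n,[(np.round(x["position"]).tolist(),x["conf"]) for x in models.place_of("top",n)[:2]])
E
```

```text
t 4.1 grasp [405.7 -80.  242.1] yaw 0.147 q [-0.22  0.1   2.07  0.    0.96 -0.37] F [ 1.2 -1.  -0.2] w 60.0
shift [ 0.0513  0.1805 -0.1121 -0.0043]
jar [([461.0, 101.0, -4.0], 0.52), ([463.0, -225.0, 28.0], 0.49)]
canister [([566.0, 97.0, -2.0], 0.75)]
```

Emit:
apply_moves:
  commands:
    - [[0.053,0.181,0,-0.004],[0.053,0.181,0,-0.004],[0.053,0.181,0,-0.004],[0.053,0.181,0,-0.004],[0.053,0.181,-0.062,-0.004],[0.053,0.181,-0.112,-0.004],[0.053,0.181,-0.112,-0.004],[0.053,0.181,-0.112,-0.004]]

```text
t: 5.25
ee_pos: [459.3, 98.1, 293.9]
orientation: [1.106, 1.271, -1.104]
ft_force: [0.3, -0.4, 0.5]
width: 59.8
```

```bash
python3 st.py 458.5 101 78 0.143; python3 - <<'E'
from h import *
im=shot("scene","s1",1);c=im["color"][110:190,230:350,::-1];cv2.imwrite("pics/s1c.png",cv2.resize(c,None,fx=6,fy=6,interpolation=cv2.INTER_CUBIC))
E
```

```text
t 5.25 grasp [459.3  98.1 130.9] yaw 0.14 q [ 0.19  0.38  2.04 -0.    0.72  0.04] F [ 0.3 -0.4  0.5] w 59.8
shift [-0.0008  0.0029 -0.0529  0.0027]
```

View pics/s1c.png

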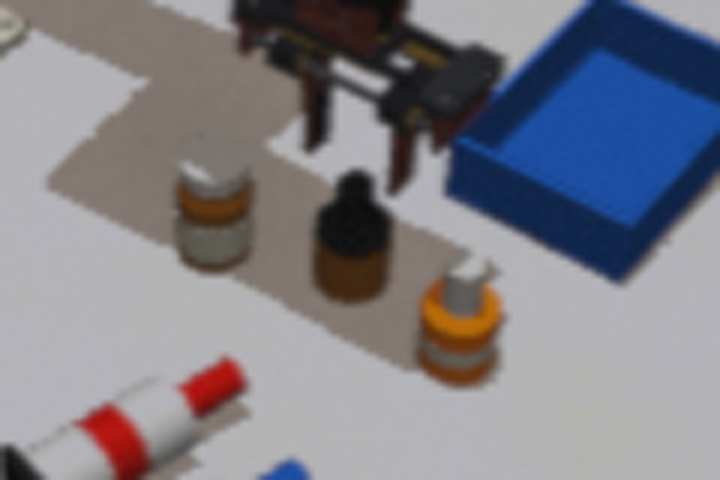

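Emit:
apply_moves:
  commands:
    - [[0,0,-0.03,0],[0,0,-0.052,0],[0,0,-0.052,0],[0,0,-0.052,0]]

```text
t: 5.8
ee_pos: [459.3, 99.1, 242.4]
orientation: [1.106, 1.271, -1.102]
ft_force: [0.3, -0.2, 0.6]
width: 60.2
```

Emit:
apply_moves:
  commands:
    - [[0,0,0,0],[0,0,0,0],[0,0,0,0],[0,0,0,0]]
  gripper: 0.01

```text
t: 6.3
ee_pos: [458.6, 99.2, 240.8]
orientation: [1.104, 1.273, -1.104]
ft_force: [1.3, 0.6, 2.4]
width: 27.5
```

Emit:
apply_moves:
  commands:
    - [[0,0,0.06,0],[0,0,0.11,0],[0.003,0.05,0.11,0],[0.005,0.11,0.11,0],[0.007,0.17,0.11,0],[0.01,0.23,0.11,0],[0.01,0.256,0.11,0],[0.01,0.256,0.11,0]]

```text
t: 7.3
ee_pos: [468.0, 356.2, 349.9]
orientation: [1.101, 1.274, -1.103]
ft_force: [-0.7, -1.1, -3.2]
width: 27.7
```

```bash
python3 st.py 468 355.5 86 0.143; python3 - <<'E'
from h import *
shot("top","t2")
E
```

```text
t 7.3 grasp [468.  356.2 186.9] yaw 0.144 q [ 0.63  0.44  1.75 -0.    0.95  0.49] F [-0.7 -1.1 -3.2] w 27.7
shift [ 0.     -0.0007 -0.1009 -0.0014]
```

View pics/t2.png

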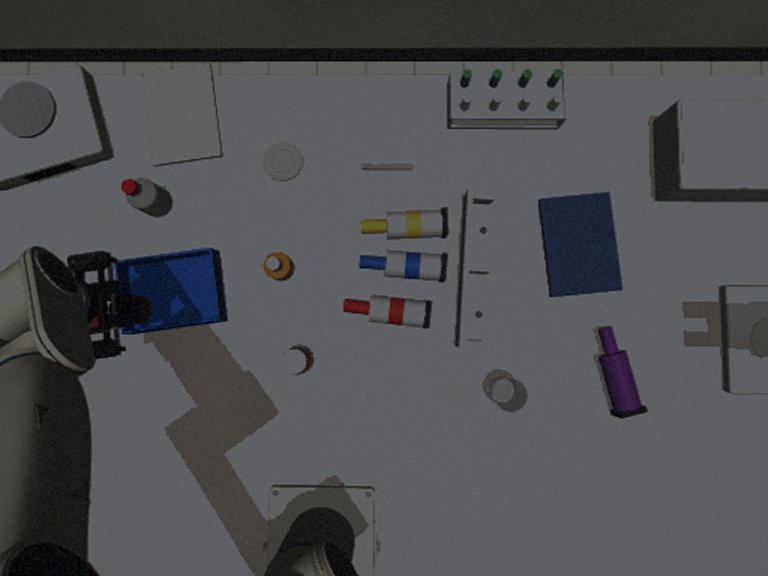

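Emit:
apply_moves:
  commands:
    - [[0,0,-0.05,0],[0,0,-0.085,0],[0,0,-0.095,0],[0,0,-0.101,0],[0,0,-0.102,0],[0,0,-0.103,0],[0,0,-0.103,0]]

```text
t: 8.22
ee_pos: [468.7, 355.3, 248.4]
orientation: [1.105, 1.273, -1.103]
ft_force: [-0.2, -0.1, -3.0]
width: 27.5
```

```bash
python3 st.py; python3 - <<'E'
from h import *
im=shot("scene","s2",1);c=im["color"][100:180,280:400,::-1];cv2.imwrite("pics/s2c.png",cv2.resize(c,None,fx=6,fy=6,interpolation=cv2.INTER_CUBIC))
E
```

```text
t 8.22 grasp [468.7 355.3  85.4] yaw 0.142 q [0.63 0.59 1.8  0.   0.76 0.49] F [-0.2 -0.1 -3. ] w 27.5
```

View pics/s2c.png

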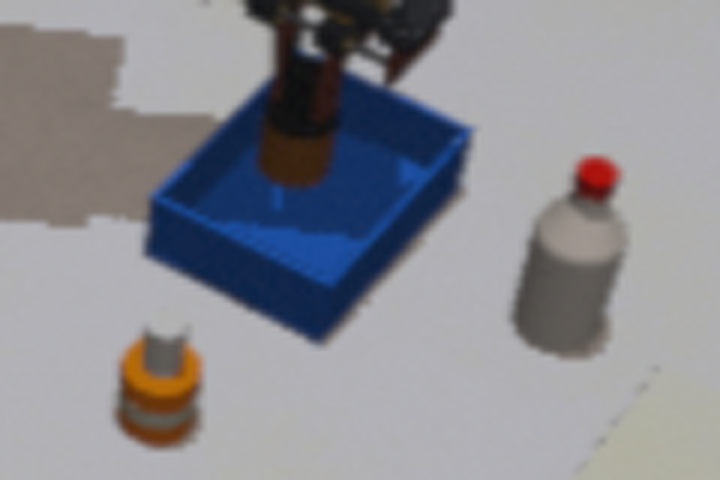

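Emit:
apply_moves:
  commands:
    - [[0,0,-0.001,0],[0,0,-0.002,0],[0,0,-0.0025,0],[0,0,-0.0025,0]]

```text
t: 8.78
ee_pos: [468.7, 355.2, 246.8]
orientation: [1.104, 1.273, -1.103]
ft_force: [-3.4, -4.0, 12.0]
width: 27.7
```

Floor contact. I'll open slightly and rise.

Emit:
apply_moves:
  commands:
    - [[0,0,0,0],[0,0,0,0],[0,0,0.001,0]]
  gripper: 0.046

```text
t: 9.15
ee_pos: [468.5, 355.2, 246.1]
orientation: [1.104, 1.273, -1.104]
ft_force: [0.2, 0.1, 0.3]
width: 46.1
```

Emit:
apply_moves:
  commands:
    - [[0,0,0.05,0],[0,0,0.1,0],[0.02,-0.05,0.11,0],[0.04,-0.11,0.11,0],[0.06,-0.17,0.11,0],[0.08,-0.23,0.11,0],[0.098,-0.256,0.11,0],[0.098,-0.256,0.11,0]]
  gripper: 0.06

```text
t: 10.15
ee_pos: [567.4, 97.2, 356.2]
orientation: [1.107, 1.271, -1.106]
ft_force: [-0.9, 0.1, -0.1]
width: 60.3
```

```bash
python3 - <<'E'
from h import *
shot("top","t3")
for n in("canister","tube_red","jar"):
 for cam in ("top","scene"):
  print(n,[(np.round(x["position"]).tolist(),round(x["conf"],2)) for x in models.place_of(cam,n)[:2]])
E
python3 st.py 567 98 79 0.143
```

```text
canister [([567.0, 95.0, 0.0], 0.55)]
canister [([564.0, 96.0, 0.0], 0.53), ([786.0, -132.0, -2.0], 0.42)]
tube_red [([463.0, -224.0, 26.0], 0.85), ([619.0, -538.0, 0.0], 0.7)]
tube_red [([462.0, -226.0, 29.0], 0.82)]
jar [([470.0, 359.0, 3.0], 0.36), ([506.0, 326.0, 10.0], 0.29)]
jar [([468.0, 354.0, 8.0], 0.74)]
t 10.5 grasp [566.  100.2 193.1] yaw 0.144 q [0.15 0.41 1.78 0.   0.95 0.01] F [ 0.3  0.4 -0.2] w 59.8
shift [ 0.001  -0.0022 -0.1141 -0.0007]
```

View pics/t3.png

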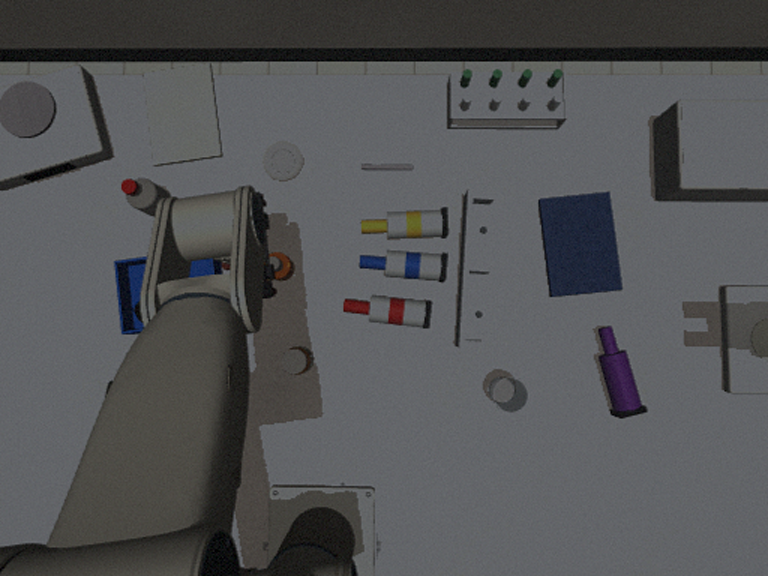

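Emit:
apply_moves:
  commands:
    - [[0,-0.003,-0.05,0],[0,-0.003,-0.1,0],[0,-0.003,-0.114,0],[0,-0.003,-0.114,0],[0,-0.003,-0.114,0]]

```text
t: 11.12
ee_pos: [567.3, 96.4, 243.9]
orientation: [1.105, 1.271, -1.102]
ft_force: [-0.7, -0.3, -0.2]
width: 60.1
```

Emit:
apply_moves:
  commands:
    - [[0,0,0,0],[0,0,0,0],[0,0,0,0],[0,0,0,0]]
  gripper: 0.01

```text
t: 11.62
ee_pos: [566.2, 96.1, 242.1]
orientation: [1.104, 1.273, -1.104]
ft_force: [-1.5, -0.2, 0.4]
width: 27.8
```

Emit:
apply_moves:
  commands:
    - [[0,0,0.06,0],[0,0,0.11,0],[-0.025,0.05,0.11,0],[-0.05,0.1,0.11,0],[-0.075,0.15,0.11,0],[-0.0866,0.18,0.11,0],[-0.0866,0.18,0.11,0],[-0.0866,0.18,0.11,0]]

```text
t: 12.62
ee_pos: [479.9, 275.7, 351.8]
orientation: [1.103, 1.273, -1.104]
ft_force: [0.7, -0.3, -2.4]
width: 27.3
```

Emit:
apply_moves:
  commands:
    - [[0,0,-0.05,0],[0,0,-0.085,0],[0,0,-0.095,0],[0,0,-0.101,0],[0,0,-0.103,0],[0,0,-0.104,0],[0,0,-0.105,0],[0,0,-0.105,0]]

```text
t: 13.62
ee_pos: [480.2, 276.3, 248.1]
orientation: [1.105, 1.272, -1.103]
ft_force: [-0.6, -1.8, 4.4]
width: 27.6
```

Emit:
apply_moves:
  commands:
    - [[0,0,0,0],[0,0,0,0],[0,0,0.001,0]]
  gripper: 0.046

```text
t: 14.0
ee_pos: [479.8, 276.1, 248.1]
orientation: [1.104, 1.273, -1.104]
ft_force: [-0.1, -0.0, 0.5]
width: 45.7
```

Emit:
apply_moves:
  commands:
    - [[0,0,0.05,0],[0,0,0.1,0],[0,-0.06,0.11,-0.06],[0,-0.12,0.11,-0.12],[0,-0.18,0.11,-0.18],[0,-0.24,0.11,-0.245],[0,-0.3,0.11,-0.245],[0,-0.348,0.11,-0.245]]
  gripper: 0.06

```text
t: 15.0
ee_pos: [479.6, -74.0, 358.3]
orientation: [1.285, 1.158, -1.285]
ft_force: [0.3, -0.3, 0.1]
width: 59.6
```

```bash
python3 - <<'E'
from h import *
a=shot("top","t4");b=shot("scene","s4")
for n in("canister","tube_red"):
 for cam in ("top","scene"):
  print(n,[(np.round(x["position"]).tolist(),round(x["conf"],2)) for x in models.place_of(cam,n)[:2]])
E
python3 st.py 479.5 -72 28 -0.1
```

```text
canister [([485.0, 275.0, 6.0], 0.92)]
canister [([482.0, 276.0, 4.0], 0.53)]
tube_red [([463.0, -225.0, 24.0], 0.56), ([486.0, 275.0, 8.0], 0.2)]
tube_red [([463.0, -225.0, 25.0], 0.88)]
t 15.3 grasp [479.8 -71.1 195.1] yaw -0.103 q [-0.17  0.29  1.97  0.    0.89 -0.07] F [-0.8 -0.4 -0.6] w 60.0
shift [-0.0003 -0.0009 -0.1671  0.0025]
```

View pics/t4.png

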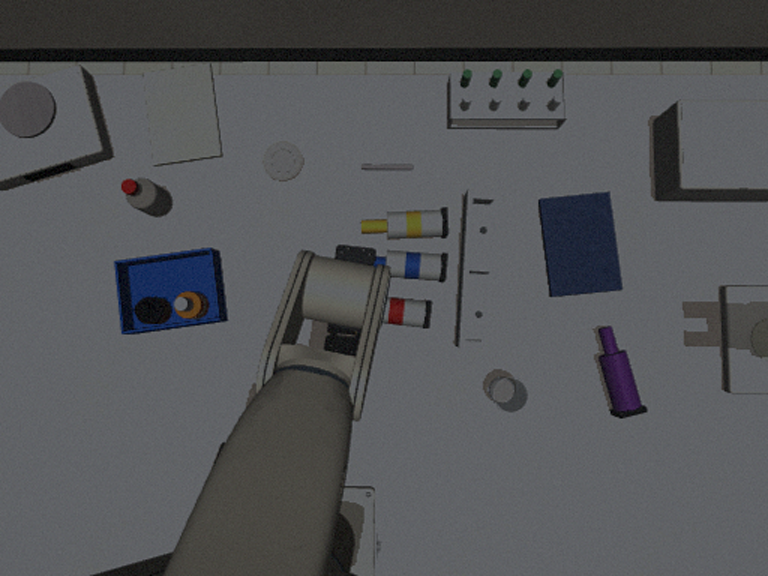

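View pics/s4.png

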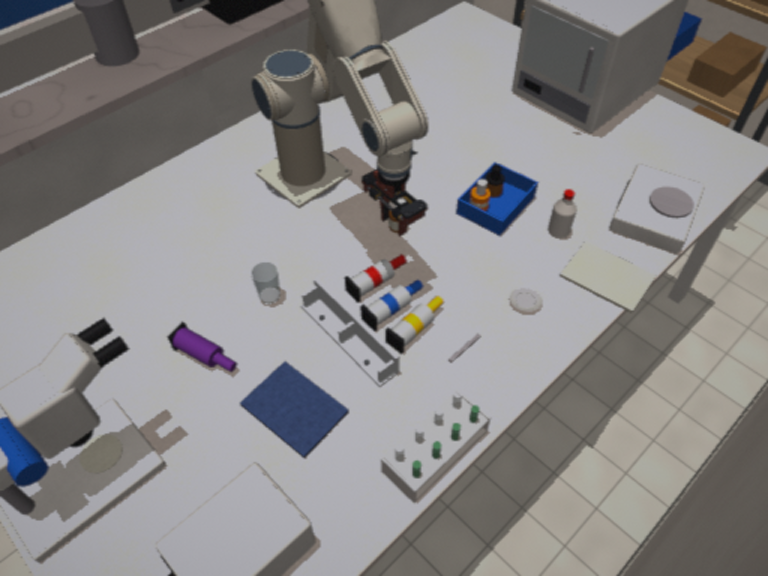

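Emit:
apply_moves:
  commands:
    - [[0,-0.001,-0.06,0],[0,-0.001,-0.12,0],[0,-0.001,-0.155,0],[0,-0.001,-0.167,0],[0,-0.001,-0.167,0],[0,-0.001,-0.167,0]]

```text
t: 16.05
ee_pos: [480.6, -72.6, 192.5]
orientation: [1.285, 1.157, -1.283]
ft_force: [-0.1, 1.1, 1.0]
width: 60.1
```

Emit:
apply_moves:
  commands:
    - [[0,0,0,0],[0,0,0,0],[0,0,0,0],[0,0,0,0]]
  gripper: 0.01

```text
t: 16.55
ee_pos: [480.0, -73.0, 191.4]
orientation: [1.285, 1.158, -1.284]
ft_force: [-0.6, -0.5, 2.6]
width: 27.5
```

Emit:
apply_moves:
  commands:
    - [[0,-0.01,0,0.012],[0,-0.02,0,0.025],[0,-0.03,0,0.037],[0,-0.04,0,0.05],[0,-0.045,0,0.05],[0,-0.045,0,0.05]]

```text
t: 17.3
ee_pos: [479.9, -118.3, 191.3]
orientation: [1.248, 1.183, -1.248]
ft_force: [-1.7, -3.0, 5.3]
width: 27.2
```

Emit:
apply_moves:
  commands:
    - [[0,-0.001,0,0],[0,-0.002,0,0],[0,-0.003,0,0],[0,-0.004,0,0],[0,-0.005,0,0],[0,-0.005,0,0]]

```text
t: 18.05
ee_pos: [479.8, -122.7, 191.1]
orientation: [1.248, 1.184, -1.248]
ft_force: [0.2, 4.5, 3.2]
width: 27.2
```

Emit:
apply_moves:
  commands:
    - [[0,-0.001,0,0],[0,-0.002,0,0],[0,-0.003,0,0],[0,-0.003,0,0]]

```text
t: 18.55
ee_pos: [479.8, -126.0, 191.1]
orientation: [1.248, 1.184, -1.248]
ft_force: [0.3, 1.4, 2.9]
width: 27.5
```

```bash
python3 st.py; python3 - <<'E'
from h import *
a=shot("top","t5");c=a["color"][120:240,220:340,::-1];cv2.imwrite("pics/t5c.png",cv2.convertScaleAbs(cv2.resize(c,None,fx=5,fy=5,interpolation=cv2.INTER_CUBIC),alpha=1.6))
a=shot("scene","s5");c=a["color"][150:270,190:310,::-1];cv2.imwrite("pics/s5c.png",cv2.resize(c,None,fx=5,fy=5,interpolation=cv2.INTER_CUBIC))
E
```

```text
t 18.55 grasp [ 479.8 -126.    28.1] yaw -0.053 q [-0.28  0.6   2.01 -0.    0.53 -0.23] F [0.3 1.4 2.9] w 27.5
```

View pics/t5c.png

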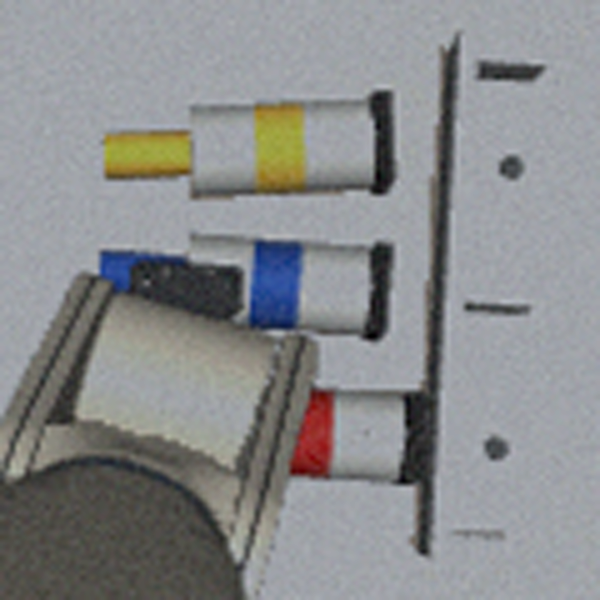

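View pics/s5c.png

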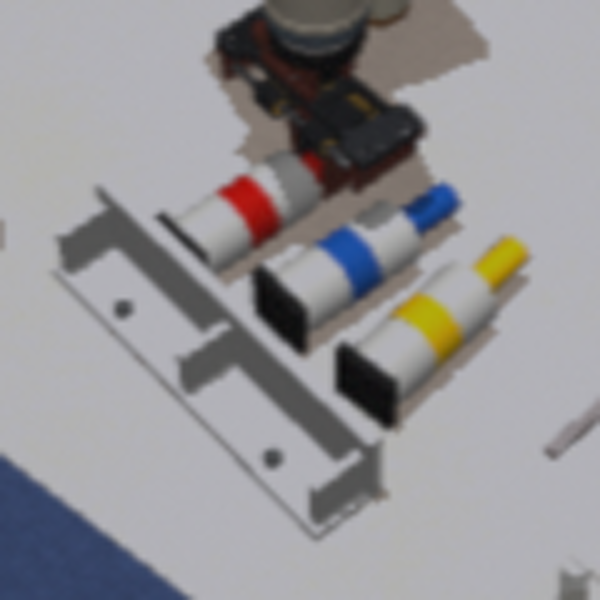

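Emit:
apply_moves:
  commands:
    - [[0,-0.001,0,0],[0,-0.002,0,0],[0,-0.003,0,0],[0,-0.003,0,0]]

```text
t: 19.15
ee_pos: [479.9, -129.0, 191.1]
orientation: [1.248, 1.184, -1.248]
ft_force: [-0.7, 2.0, 1.2]
width: 27.2
```

Emit:
apply_moves:
  commands:
    - [[0,-0.001,0,0],[0,-0.002,0,0],[0,-0.003,0,0],[0,-0.003,0,0]]

```text
t: 19.65
ee_pos: [479.9, -131.9, 191.1]
orientation: [1.248, 1.184, -1.248]
ft_force: [0.5, 4.1, 0.7]
width: 27.4
```

Emit:
apply_moves:
  commands:
    - [[0,-0.001,0,0],[0,-0.002,0,0],[0,-0.003,0,0],[0,-0.003,0,0]]

```text
t: 20.15
ee_pos: [480.0, -132.7, 191.2]
orientation: [1.251, 1.186, -1.248]
ft_force: [3.5, 26.2, 3.4]
width: 27.1
```

```bash
cat > arc.py <<'E'
import numpy as np,sys
s=float(sys.argv[1]);yaw=float(sys.argv[2])
for a,b in((0,30),(30,60),(60,90)):
    f=lambda t:np.array([28*np.sin(t)+s*np.cos(t),28*np.cos(t)+s*np.sin(t)])
    r=[]
    for d in np.linspace(a,b,7)[1:]:
        v=(f(np.radians(d))-f(np.radians(a)))/1e3
        r.append([round(-np.sin(yaw)*v[0],4),round(v[0]*np.cos(yaw),4),round(v[1],4),0])
    print(r)
E
python3 arc.py 151 -0.053
```

```text
[[np.float64(0.0001), np.float64(0.0019), np.float64(0.0131), 0], [np.float64(0.0001), np.float64(0.0026), np.float64(0.0258), 0], [np.float64(0.0001), np.float64(0.0021), np.float64(0.0381), 0], [np.float64(0.0), np.float64(0.0005), np.float64(0.05), 0], [np.float64(-0.0001), np.float64(-0.0023), np.float64(0.0612), 0], [np.float64(-0.0003), np.float64(-0.0062), np.float64(0.0717), 0]]
[[np.float64(-0.0003), np.float64(-0.005), np.float64(0.0098), 0], [np.float64(-0.0006), np.float64(-0.0111), np.float64(0.0188), 0], [np.float64(-0.001), np.float64(-0.0182), np.float64(0.0268), 0], [np.float64(-0.0014), np.float64(-0.0262), np.float64(0.0339), 0], [np.float64(-0.0019), np.float64(-0.0352), np.float64(0.04), 0], [np.float64(-0.0024), np.float64(-0.045), np.float64(0.045), 0]]
[[np.float64(-0.0006), np.float64(-0.0105), np.float64(0.0039), 0], [np.float64(-0.0012), np.float64(-0.0218), np.float64(0.0067), 0], [np.float64(-0.0018), np.float64(-0.0336), np.float64(0.0083), 0], [np.float64(-0.0024), np.float64(-0.0459), np.float64(0.0088), 0], [np.float64(-0.0031), np.float64(-0.0586), np.float64(0.0081), 0], [np.float64(-0.0038), np.float64(-0.0716), np.float64(0.0062), 0]]
```

Emit:
apply_moves:
  commands:
    - [[0,0.003,0.013,0],[0,0.0035,0.026,0],[0,0.003,0.038,0],[0,0.0015,0.05,0],[0,-0.0013,0.061,0],[0,-0.0052,0.0717,0]]

```text
t: 20.9
ee_pos: [479.8, -140.5, 263.6]
orientation: [1.248, 1.183, -1.248]
ft_force: [-0.5, 0.1, -2.6]
width: 27.2
```

```bash
python3 st.py;  python3 - <<'E'
from h import *
a=shot("scene","s6");c=a["color"][120:260,190:330,::-1];cv2.imwrite("pics/s6c.png",cv2.resize(c,None,fx=4,fy=4,interpolation=cv2.INTER_CUBIC))
E
```

```text
t 20.9 grasp [ 479.8 -140.5  100.6] yaw -0.053 q [-0.31  0.47  1.99 -0.    0.69 -0.26] F [-0.5  0.1 -2.6] w 27.2
```

View pics/s6c.png

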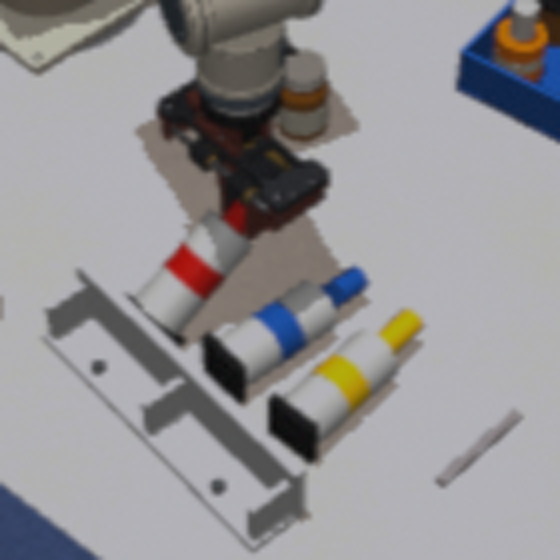

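Emit:
apply_moves:
  commands:
    - [[0,-0.005,0.0098,0],[-0.0006,-0.0111,0.0188,0],[-0.001,-0.0182,0.0268,0],[-0.0014,-0.0262,0.0339,0],[-0.002,-0.0352,0.04,0],[-0.0024,-0.045,0.045,0]]

```text
t: 21.7
ee_pos: [478.2, -180.1, 310.3]
orientation: [1.258, 1.19, -1.244]
ft_force: [-0.2, 13.7, 4.9]
width: 27.7
```

Emit:
apply_moves:
  commands:
    - [[-0.0006,-0.0105,0.0039,0],[-0.0012,-0.0218,0.0067,0],[-0.0018,-0.0336,0.0083,0],[-0.0024,-0.0459,0.0088,0],[-0.003,-0.0586,0.0081,0],[-0.0038,-0.0716,0.0062,0],[-0.0038,-0.0716,0.0062,0]]

```text
t: 22.58
ee_pos: [473.5, -257.4, 313.9]
orientation: [1.249, 1.183, -1.249]
ft_force: [-0.2, 0.9, -3.5]
width: 27.2
```

```bash
python3 st.py;  python3 - <<'E'
from h import *
a=shot("scene","s7");c=a["color"][120:260,190:330,::-1];cv2.imwrite("pics/s7c.png",cv2.resize(c,None,fx=4,fy=4,interpolation=cv2.INTER_CUBIC))
a=shot("top","t7");c=a["color"][120:240,220:340,::-1];cv2.imwrite("pics/t7c.png",cv2.convertScaleAbs(cv2.resize(c,None,fx=5,fy=5,interpolation=cv2.INTER_CUBIC),alpha=1.6))
E
```

```text
t 22.57 grasp [ 473.5 -257.4  150.9] yaw -0.054 q [-0.52  0.43  1.88 -0.    0.83 -0.47] F [-0.2  0.9 -3.5] w 27.2
```

View pics/s7c.png

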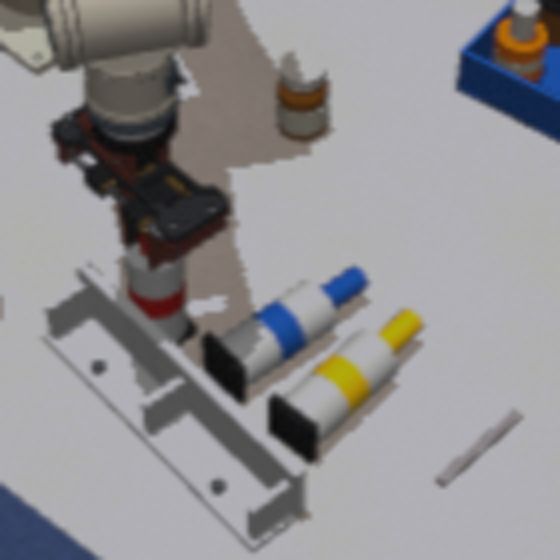

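View pics/t7c.png

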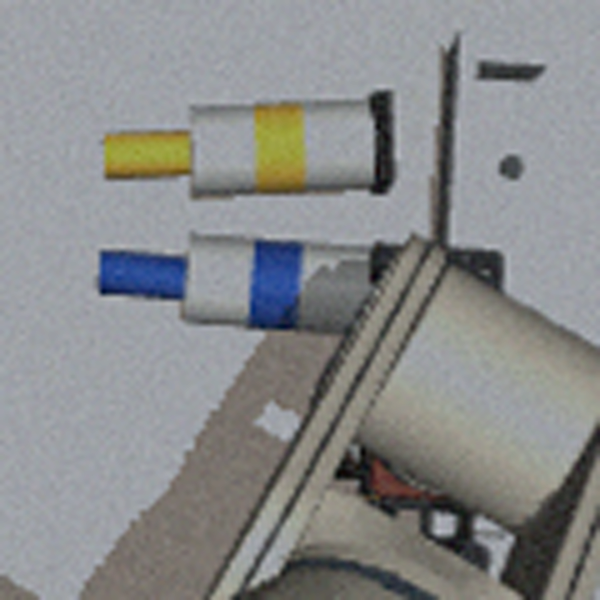

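Emit:
apply_moves:
  commands:
    - [[0,0,-0.001,0],[0,0,-0.002,0],[0,0,-0.003,0],[0,0,-0.003,0]]

```text
t: 23.18
ee_pos: [473.7, -256.6, 311.0]
orientation: [1.248, 1.184, -1.248]
ft_force: [-0.2, 0.1, -3.4]
width: 27.6
```

Emit:
apply_moves:
  commands:
    - [[0,0,-0.001,0],[0,0,-0.002,0],[0,0,-0.003,0],[0,0,-0.003,0]]

```text
t: 23.68
ee_pos: [473.9, -257.0, 309.4]
orientation: [1.248, 1.183, -1.248]
ft_force: [-3.6, 0.1, 9.0]
width: 27.3
```

Emit:
apply_moves:
  commands:
    - [[0,0,0,0],[0,0,0,0],[0,0,0,0],[0,0,0,0]]
  gripper: 0.046

```text
t: 24.18
ee_pos: [473.7, -256.7, 308.0]
orientation: [1.248, 1.184, -1.248]
ft_force: [-0.7, -0.0, -0.4]
width: 45.8
```

```bash
python3 st.py;  python3 - <<'E'
from h import *
a=shot("scene","s8");c=a["color"][140:220,190:270,::-1];cv2.imwrite("pics/s8c.png",cv2.resize(c,None,fx=7,fy=7,interpolation=cv2.INTER_CUBIC))
for cam in("scene","top"):print([(np.round(x["position"]).tolist(),round(x["conf"],2)) for x in models.place_of(cam,"tube_red")[:2]])
E
```

```text
t 24.18 grasp [ 473.7 -256.7  145. ] yaw -0.053 q [-0.52  0.43  1.89  0.    0.82 -0.47] F [-0.7 -0.  -0.4] w 45.8
[([470.0, -256.0, -3.0], 0.74)]
[([619.0, -539.0, -1.0], 0.75), ([474.0, -253.0, 3.0], 0.6)]
```

View pics/s8c.png

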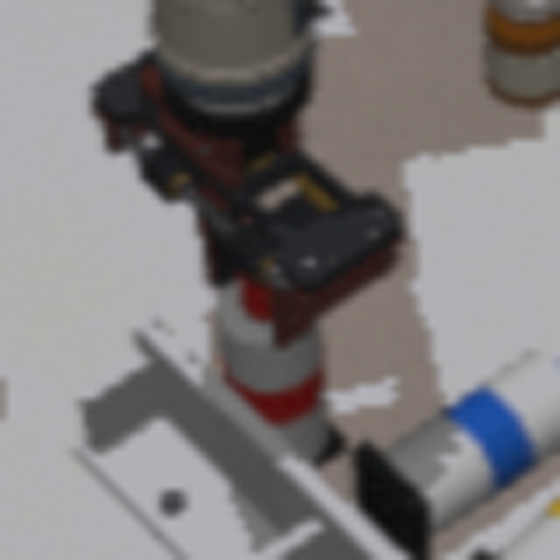

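Emit:
apply_moves:
  commands:
    - [[0,0,0.005,0],[0,0,0.005,0]]

```text
t: 24.58
ee_pos: [473.9, -256.8, 313.6]
orientation: [1.248, 1.183, -1.248]
ft_force: [0.5, -0.5, 0.4]
width: 46.0
```

Emit:
apply_moves:
  commands:
    - [[0,0,0,0],[0,0,0,0],[0,0,0,0],[0,0,0,0]]
  gripper: 0.01

```text
t: 25.08
ee_pos: [473.7, -256.7, 313.0]
orientation: [1.248, 1.184, -1.248]
ft_force: [-0.2, 0.7, 0.2]
width: 27.3
```

Emit:
apply_moves:
  commands:
    - [[0,0,0.02,0],[0,0,0.05,0],[0,0,0.09,0],[0,0,0.13,0],[0,0.05,0.135,0.05],[0,0.1,0.135,0.1],[0.006,0.15,0.135,0.15],[0.012,0.2,0.135,0.195]]

```text
t: 26.08
ee_pos: [485.2, -55.2, 447.6]
orientation: [1.103, 1.274, -1.104]
ft_force: [1.0, 0.2, -2.8]
width: 27.6
```

```bash
python3 st.py 537 388.7 285 0.143;  python3 - <<'E'
from h import *
a=shot("scene","s9",1.5)
E
```

```text
t 26.07 grasp [485.2 -55.2 284.6] yaw 0.143 q [-0.14  0.17  1.88 -0.    1.09 -0.28] F [ 1.   0.2 -2.8] w 27.6
shift [ 5.180e-02  4.439e-01  4.000e-04 -1.000e-04]
```

View pics/s9.png

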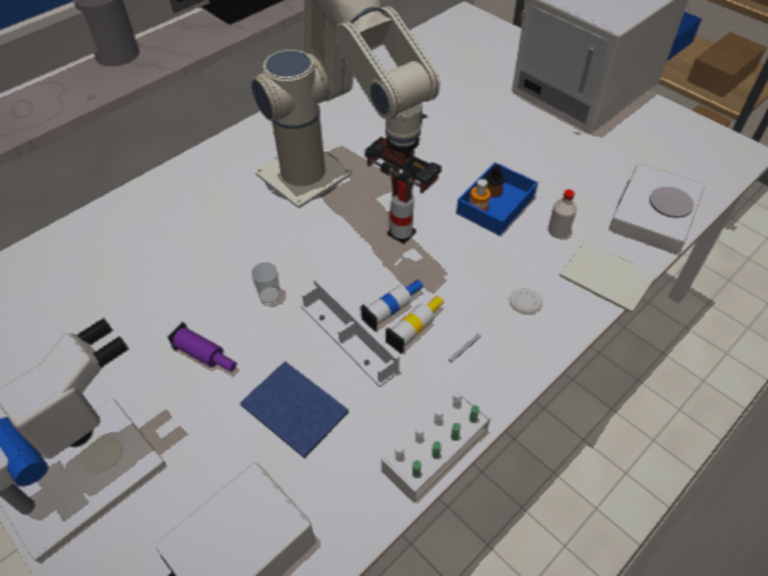

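Emit:
apply_moves:
  commands:
    - [[0.008,0.06,0,0],[0.016,0.12,0,0],[0.024,0.18,0,0],[0.03,0.24,0,0],[0.036,0.3,0,0],[0.042,0.355,0,0],[0.048,0.405,0,0],[0.052,0.44,0,0]]

```text
t: 27.12
ee_pos: [537.3, 385.4, 446.9]
orientation: [1.102, 1.274, -1.104]
ft_force: [0.6, 0.5, -3.6]
width: 27.7
```

Emit:
apply_moves:
  commands:
    - [[0,0.003,0,0],[0,0.003,-0.03,0],[0,0.003,-0.055,0],[0,0.003,-0.06,0]]

```text
t: 27.62
ee_pos: [537.1, 384.9, 385.6]
orientation: [1.1, 1.274, -1.109]
ft_force: [0.6, -0.1, -3.3]
width: 27.5
```

```bash
python3 st.py 537 388.7 158 0.143;  python3 - <<'E'
from h import *
a=shot("scene","s10",1);c=a["color"][80:180,280:380,::-1];cv2.imwrite("pics/s10c.png",cv2.resize(c,None,fx=6,fy=6,interpolation=cv2.INTER_CUBIC))
a=shot("top","t10",1);c=a["color"][130:240,50:190,::-1];cv2.imwrite("pics/t10c.png",cv2.convertScaleAbs(cv2.resize(c,None,fx=5,fy=5,interpolation=cv2.INTER_CUBIC),alpha=1.6))
E
```

```text
t 27.62 grasp [537.1 384.9 222.6] yaw 0.141 q [ 0.6   0.5   1.56 -0.    1.09  0.46] F [ 0.6 -0.1 -3.3] w 27.5
shift [-0.0001  0.0038 -0.0646  0.0016]
```

View pics/s10c.png

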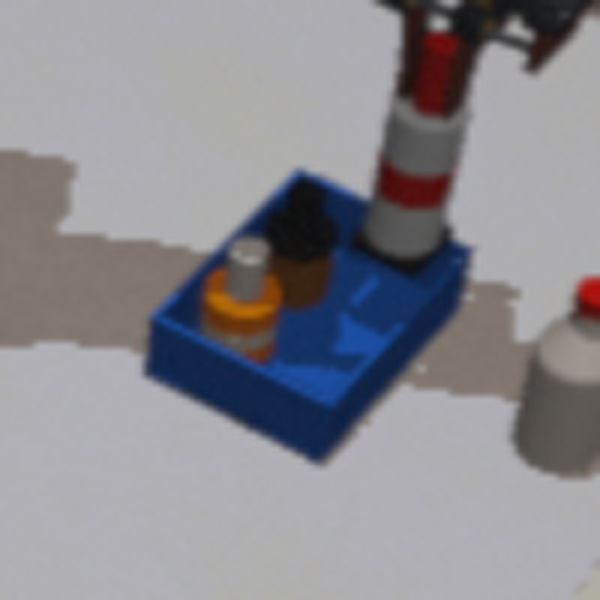

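View pics/t10c.png

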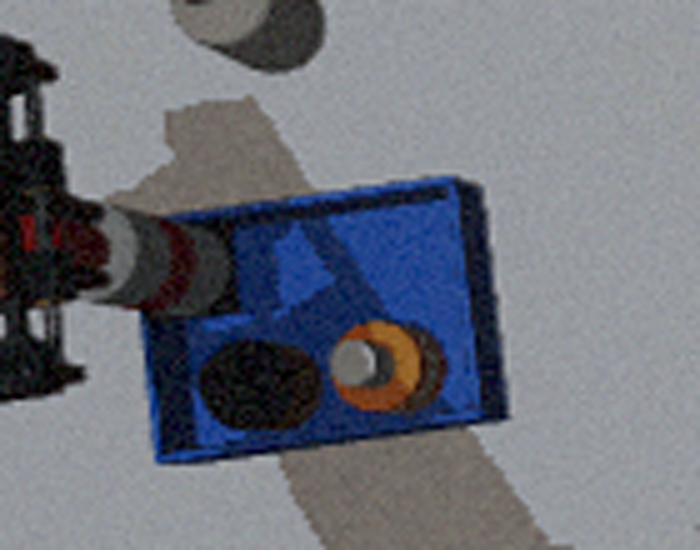

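```bash
cat > ov.py <<'E'
from h import *
def sq(cx,cy,yaw,hx,hy,z):
    c,s=np.cos(yaw),np.sin(yaw);return [(cx+c*a-s*b,cy+s*a+c*b,z) for a,b in((hx,hy),(hx,-hy),(-hx,-hy),(-hx,hy))]
def ov(cam,polys,box,f,n,al=1):
    im=viewer.get_image(cam);x0,y0,x1,y1=box
    k=cv2.convertScaleAbs(cv2.resize(im["color"][y0:y1,x0:x1,::-1],None,fx=f,fy=f,interpolation=cv2.INTER_CUBIC),alpha=al)
    for p,col in polys:
        u=(proj(im,p)-[x0,y0]+.5)*f
        cv2.polylines(k,[np.round(u).astype(int)],True,col,1)
    cv2.imwrite(f"pics/{n}.png",k)
E
python3 - <<'E'
from ov import *
C=(509.5,321,.143)
P=[(sq(*C,70,96,60),(0,255,255)),(sq(*C,76,102,60),(0,255,0)),(sq(*C,76,102,0),(0,255,0)),(sq(537.1,386.4,.143,28,28,73),(0,0,255))]
ov("top",P,(60,150,180,250),5,"o1t",1.6);ov("scene",P,(280,80,380,180),6,"o1s")
E
```

```text
(no output)
```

View pics/o1t.png

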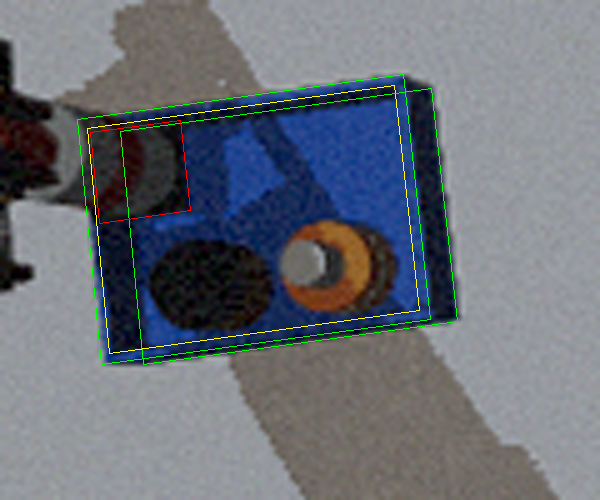

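View pics/o1s.png

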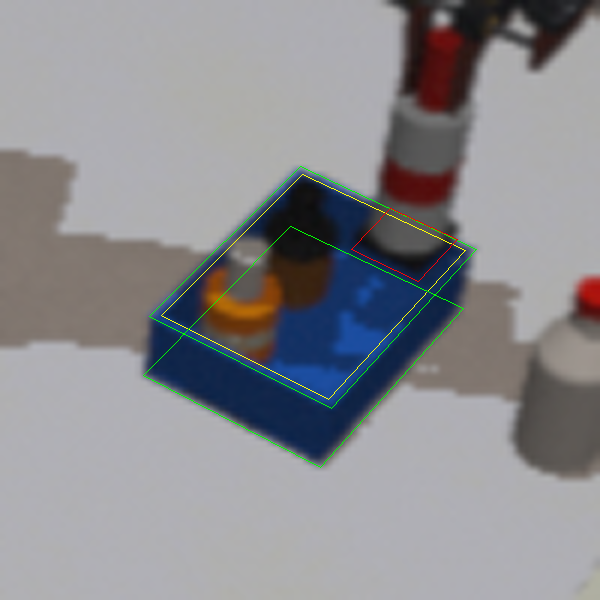

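Emit:
apply_moves:
  commands:
    - [[0,0,-0.01,0],[0,0,-0.02,0],[0,0,-0.03,0],[0,0,-0.04,0],[0,0,-0.05,0],[0,0,-0.056,0],[0,0,-0.06,0],[0,0,-0.062,0]]

```text
t: 28.82
ee_pos: [537.8, 386.4, 326.0]
orientation: [1.104, 1.273, -1.104]
ft_force: [0.3, -0.8, -3.4]
width: 27.5
```

Emit:
apply_moves:
  commands:
    - [[0,0,-0.003,0],[0,0,-0.005,0],[0,0,-0.006,0],[0,0,-0.007,0],[0,0,-0.008,0],[0,0,-0.008,0]]

```text
t: 29.58
ee_pos: [537.8, 386.4, 319.9]
orientation: [1.105, 1.273, -1.103]
ft_force: [-3.1, -2.5, 9.0]
width: 27.5
```

Emit:
apply_moves:
  commands:
    - [[0,0,0.001,0],[0,0,0.001,0],[0,0,0.001,0]]
  gripper: 0.046

```text
t: 29.95
ee_pos: [537.8, 386.4, 319.1]
orientation: [1.104, 1.273, -1.104]
ft_force: [-0.4, -0.3, 0.4]
width: 45.6
```

Emit:
apply_moves:
  commands:
    - [[0,0,0.04,0],[0,0,0.08,0],[0,-0.06,0.09,-0.05],[0,-0.12,0.09,-0.1],[0,-0.18,0.09,-0.15],[0.01,-0.24,0.09,-0.2],[0.02,-0.3,0.09,-0.235],[0.03,-0.36,0.09,-0.235]]
  gripper: 0.06

```text
t: 30.95
ee_pos: [567.8, 24.4, 409.2]
orientation: [1.278, 1.163, -1.277]
ft_force: [-0.0, -0.2, 0.3]
width: 59.8
```

```bash
python3 - <<'E'
from ov import *
C=(509.5,321,.143)
P=[(sq(*C,70,96,60),(0,255,255))]
ov("scene",P,(280,80,380,180),6,"o2s")
for n in("tube_blue","tube_yellow","tube_red"):
 for cam in ("top","scene"):
  print(n,[(np.round(x["position"]).tolist(),round(x["conf"],2)) for x in models.place_of(cam,n)[:3]])
shot("top","t11")
E
python3 st.py
```

```text
tube_blue [([565.0, -256.0, 29.0], 0.66), ([269.0, -625.0, 28.0], 0.6)]
tube_blue [([268.0, -625.0, 31.0], 0.9)]
tube_yellow [([660.0, -258.0, 26.0], 0.83)]
tube_yellow [([659.0, -256.0, 31.0], 0.75), ([512.0, 323.0, 6.0], 0.75)]
tube_red [([538.0, 383.0, 72.0], 0.73), ([704.0, 366.0, 0.0], 0.67)]
tube_red [([538.0, 382.0, 4.0], 0.66)]
t 31.35 grasp [567.5  27.7 246. ] yaw -0.091 q [0.03 0.34 1.75 0.   1.05 0.12] F [ 0.2  0.6 -0.5] w 59.8
```

View pics/o2s.png

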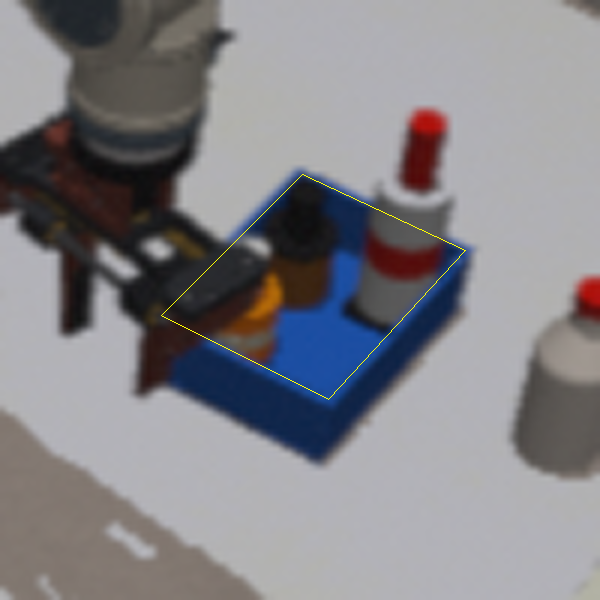

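View pics/t11.png

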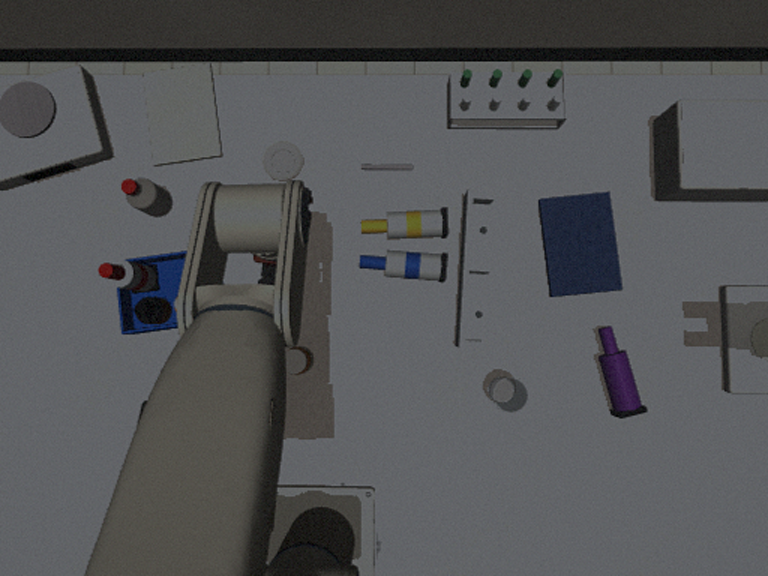

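Emit:
apply_moves:
  commands:
    - [[0.004,-0.06,0,0],[0.008,-0.11,0,0],[0.008,-0.128,-0.03,0],[0.008,-0.128,-0.09,0],[0.008,-0.128,-0.15,0],[0.008,-0.128,-0.18,0],[0.008,-0.128,-0.18,0]]

```text
t: 32.22
ee_pos: [574.9, -100.2, 226.8]
orientation: [1.274, 1.169, -1.279]
ft_force: [0.4, -0.9, 0.4]
width: 59.6
```

```bash
python3 - <<'E'
from h import *
a=shot("scene","s12",1);c=a["color"][150:250,220:320,::-1];cv2.imwrite("pics/s12c.png",cv2.resize(c,None,fx=6,fy=6,interpolation=cv2.INTER_CUBIC))
E
python3 st.py 575.3 -100.6 28 -0.091
```

```text
t 32.27 grasp [ 575.8 -100.6   65.6] yaw -0.091 q [-0.19  0.61  1.81  0.    0.72 -0.1 ] F [-0.3  0.4 -0.2] w 60.0
shift [-0.0005 -0.     -0.0376  0.0003]
```

View pics/s12c.png

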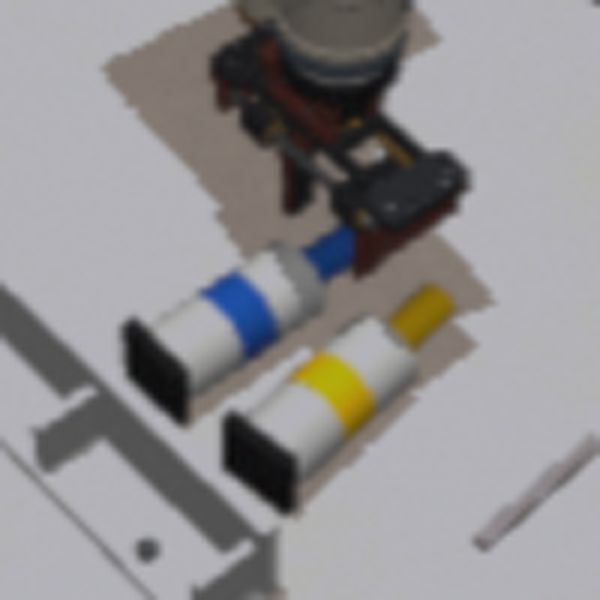

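The gripper straddles the blue cap. Going down and gripping.

Emit:
apply_moves:
  commands:
    - [[0,0,-0.025,0],[0,0,-0.038,0],[0,0,-0.038,0],[0,0,-0.038,0]]

```text
t: 32.78
ee_pos: [576.2, -101.6, 192.1]
orientation: [1.278, 1.163, -1.276]
ft_force: [0.6, 1.1, 0.4]
width: 59.9
```

Emit:
apply_moves:
  commands:
    - [[0,0,0,0],[0,0,0,0],[0,0,0,0],[0,0,0,0]]
  gripper: 0.01

```text
t: 33.28
ee_pos: [575.6, -101.7, 191.2]
orientation: [1.277, 1.164, -1.278]
ft_force: [-0.1, -0.5, 2.3]
width: 27.0
```

Emit:
apply_moves:
  commands:
    - [[0,-0.007,0,0.02],[0,-0.014,0,0.04],[0,-0.021,0,0.04],[0,-0.025,0,0.04],[0,-0.027,0,0.04],[0,-0.027,0,0.04]]

```text
t: 34.02
ee_pos: [575.8, -129.0, 191.1]
orientation: [1.248, 1.183, -1.248]
ft_force: [-0.4, 1.5, 2.7]
width: 27.8
```

Emit:
apply_moves:
  commands:
    - [[0,-0.001,0,0],[0,-0.002,0,0],[0,-0.003,0,0],[0,-0.003,0,0]]

```text
t: 34.52
ee_pos: [575.7, -131.5, 191.1]
orientation: [1.248, 1.184, -1.248]
ft_force: [0.7, 5.2, 4.0]
width: 27.3
```

Emit:
apply_moves:
  commands:
    - [[0,-0.001,0,0],[0,-0.002,0,0],[0,-0.003,0,0],[0,-0.003,0,0]]

```text
t: 35.02
ee_pos: [575.8, -133.3, 191.1]
orientation: [1.25, 1.185, -1.248]
ft_force: [2.5, 13.5, 4.0]
width: 27.5
```

Emit:
apply_moves:
  commands:
    - [[0,-0.001,0,0],[0,-0.002,0,0],[0,-0.002,0,0]]

```text
t: 35.4
ee_pos: [575.8, -133.8, 191.1]
orientation: [1.251, 1.187, -1.247]
ft_force: [2.3, 24.4, 5.5]
width: 27.4
```

```bash
python3 arc.py 149 -0.053 | sed 's/np.float64(\([^)]*\))/\1/g'; python3 - <<'E'
from h import *
a=shot("scene","s13",1);c=a["color"][150:250,210:310,::-1];cv2.imwrite("pics/s13c.png",cv2.resize(c,None,fx=5,fy=5,interpolation=cv2.INTER_CUBIC))
E
```

```text
[[0.0001, 0.0019, 0.0129, 0], [0.0001, 0.0026, 0.0254, 0], [0.0001, 0.0022, 0.0376, 0], [0.0, 0.0006, 0.0493, 0], [-0.0001, -0.0021, 0.0603, 0], [-0.0003, -0.006, 0.0707, 0]]
[[-0.0003, -0.0049, 0.0097, 0], [-0.0006, -0.0109, 0.0185, 0], [-0.0009, -0.0179, 0.0264, 0], [-0.0014, -0.0258, 0.0334, 0], [-0.0018, -0.0346, 0.0394, 0], [-0.0023, -0.0442, 0.0443, 0]]
[[-0.0006, -0.0104, 0.0038, 0], [-0.0011, -0.0214, 0.0066, 0], [-0.0018, -0.0331, 0.0081, 0], [-0.0024, -0.0452, 0.0086, 0], [-0.0031, -0.0578, 0.0078, 0], [-0.0037, -0.0706, 0.006, 0]]
```

View pics/s13c.png

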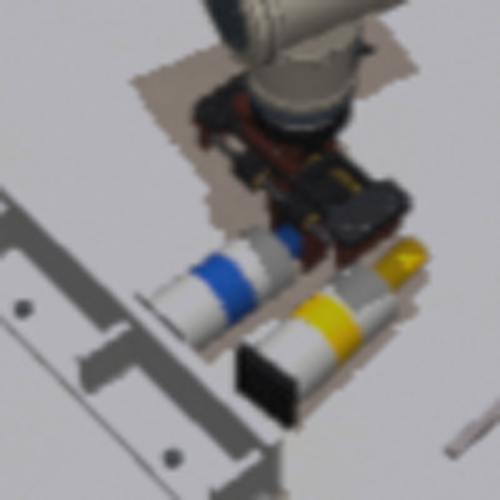

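Blue's foot is butted against the stop. Raising it now.

Emit:
apply_moves:
  commands:
    - [[0,0.003,0.013,0],[0,0.004,0.0255,0],[0,0.0035,0.0376,0],[0,0.002,0.0493,0],[0,-0.0006,0.0603,0],[0,-0.0045,0.0707,0]]

```text
t: 36.2
ee_pos: [575.5, -141.7, 262.5]
orientation: [1.248, 1.183, -1.248]
ft_force: [0.5, -0.3, -4.1]
width: 27.4
```

Emit:
apply_moves:
  commands:
    - [[0,-0.0049,0.0097,0],[-0.0006,-0.0109,0.0185,0],[-0.001,-0.0179,0.0264,0],[-0.0014,-0.0258,0.0334,0],[-0.002,-0.0346,0.0394,0],[-0.0023,-0.0442,0.0443,0]]

```text
t: 36.95
ee_pos: [573.3, -185.8, 306.4]
orientation: [1.248, 1.184, -1.248]
ft_force: [0.5, 2.9, -3.7]
width: 27.3
```

Emit:
apply_moves:
  commands:
    - [[-0.0006,-0.0104,0.0038,0],[-0.0012,-0.0214,0.0066,0],[-0.0018,-0.0331,0.0081,0],[-0.0024,-0.0452,0.0086,0],[-0.003,-0.0578,0.0078,0],[-0.0037,-0.0706,0.006,0],[-0.0037,-0.0706,0.006,0]]

```text
t: 37.83
ee_pos: [570.1, -258.1, 313.3]
orientation: [1.247, 1.18, -1.248]
ft_force: [-1.4, -1.5, 5.5]
width: 25.4
```

```bash
python3 st.py;  python3 - <<'E'
from h import *
a=shot("scene","s14",1);c=a["color"][150:250,210:310,::-1];cv2.imwrite("pics/s14c.png",cv2.resize(c,None,fx=6,fy=6,interpolation=cv2.INTER_CUBIC))
E
```

```text
t 37.83 grasp [ 570.1 -258.1  150.3] yaw -0.053 q [-0.44  0.53  1.69 -0.    0.92 -0.39] F [-1.4 -1.5  5.5] w 25.4
```

View pics/s14c.png

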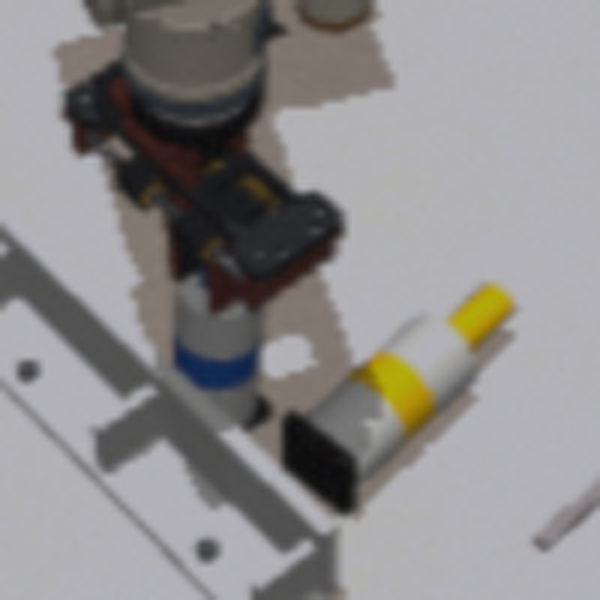

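Emit:
apply_moves:
  commands:
    - [[0,0,0,0],[0,0,0,0],[0,0,0,0]]
  gripper: 0.05

```text
t: 38.25
ee_pos: [569.7, -256.1, 311.9]
orientation: [1.248, 1.184, -1.248]
ft_force: [0.5, 0.6, -0.1]
width: 49.5
```

```bash
python3 st.py;  python3 - <<'E'
from ov import *
P=[(sq(570,-255.5,-.053,28,28,0),(0,0,255)),(sq(570,-255.5,-.053,10,10,180),(0,255,0)),([(396,-275.5,0),(716,-291.5,0)],(0,255,255)),([(396,-275.5,75),(716,-291.5,75)],(0,255,255))]
ov("scene",P,(200,140,300,240),6,"o3s")
for cam in("scene","top"):print([(np.round(x["position"]).tolist(),round(x["conf"],2)) for x in models.place_of(cam,"tube_blue")[:3]])
E
```

```text
t 38.25 grasp [ 569.7 -256.1  148.9] yaw -0.053 q [-0.44  0.54  1.69 -0.    0.92 -0.39] F [ 0.5  0.6 -0.1] w 49.5
[([566.0, -258.0, -0.0], 0.64), ([270.0, -624.0, 32.0], 0.64)]
[([270.0, -626.0, 28.0], 0.74), ([563.0, -254.0, 34.0], 0.72)]
```

View pics/o3s.png

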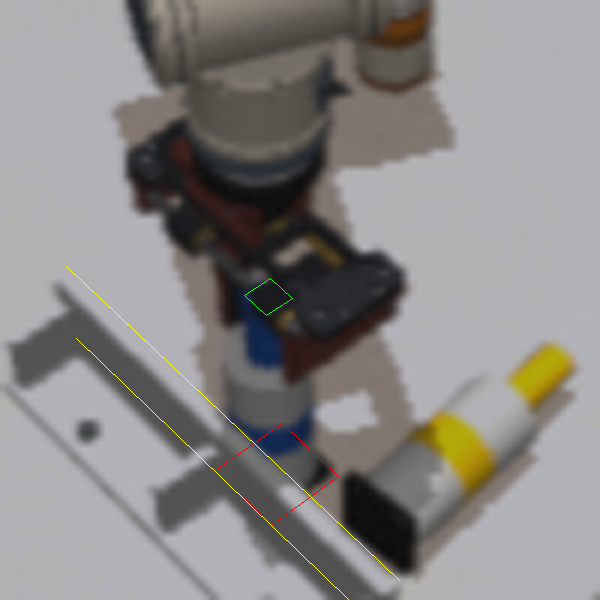

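Emit:
apply_moves:
  commands:
    - [[0,0,0.002,0],[0,0,0.002,0],[0,0,0.002,0],[0,0,0.002,0],[0,0,0.002,0]]
  gripper: 0.01

```text
t: 39.02
ee_pos: [569.7, -256.0, 314.2]
orientation: [1.248, 1.184, -1.248]
ft_force: [0.7, -0.1, 2.1]
width: 27.4
```

Emit:
apply_moves:
  commands:
    - [[0,0,0.02,0],[0,0,0.05,0],[0,0,0.09,0],[0,0,0.13,0],[0,0.05,0.135,0.05],[0,0.1,0.135,0.1],[-0.004,0.15,0.135,0.15],[-0.008,0.2,0.135,0.196]]

```text
t: 40.02
ee_pos: [561.0, -54.5, 449.7]
orientation: [1.102, 1.274, -1.102]
ft_force: [1.1, 0.7, -5.2]
width: 27.9
```

Emit:
apply_moves:
  commands:
    - [[-0.002,0.06,0,0],[-0.004,0.12,0,0],[-0.006,0.18,0,0],[-0.009,0.24,0,0],[-0.012,0.29,0,0],[-0.014,0.335,0,0],[-0.0155,0.365,0,0],[-0.0155,0.38,0,0]]

```text
t: 41.02
ee_pos: [545.6, 325.4, 449.4]
orientation: [1.102, 1.274, -1.102]
ft_force: [0.5, -0.8, -5.6]
width: 27.6
```

Emit:
apply_moves:
  commands:
    - [[0,0,-0.03,0],[0,0,-0.055,0],[0,0,-0.06,0],[0,0,-0.06,0]]

```text
t: 41.52
ee_pos: [546.5, 323.6, 389.5]
orientation: [1.104, 1.273, -1.104]
ft_force: [0.2, -0.6, -5.0]
width: 27.2
```

```bash
python3 st.py 546.4 324.3 158 0.143;  python3 - <<'E'
from ov import *
C=(509.5,321,.143)
P=[(sq(*C,70,96,60),(0,255,255)),(sq(546.4,325,.143,28,28,76),(0,0,255))]
ov("scene",P,(280,80,380,180),6,"o4s");ov("top",P,(60,150,180,250),5,"o4t",1.6)
E
```

```text
t 41.52 grasp [546.5 323.6 226.5] yaw 0.142 q [ 0.52  0.45  1.62 -0.    1.07  0.37] F [ 0.2 -0.6 -5. ] w 27.2
shift [-0.0001  0.0007 -0.0685  0.0006]
```

View pics/o4s.png

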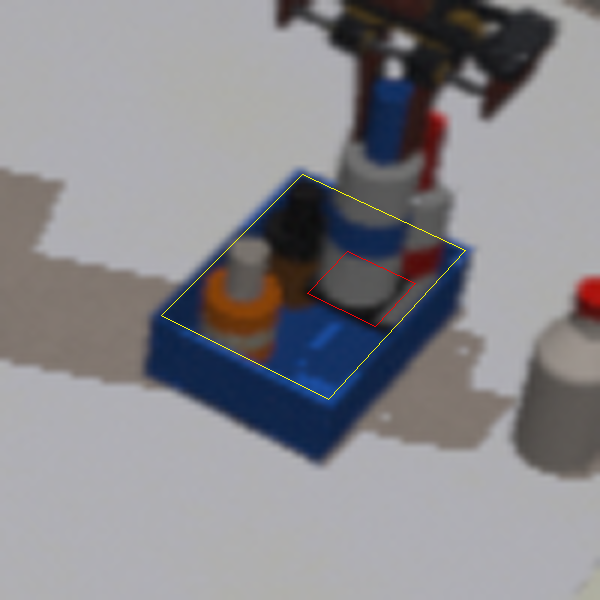

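View pics/o4t.png

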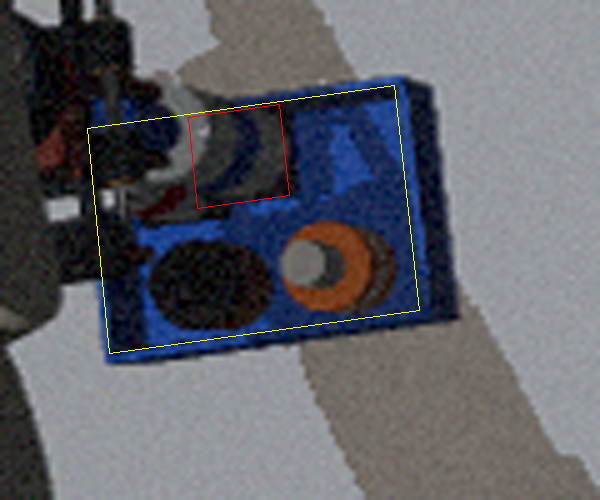

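Emit:
apply_moves:
  commands:
    - [[0,0,-0.01,0],[0,0,-0.02,0],[0,0,-0.03,0],[0,0,-0.04,0],[0,0,-0.05,0],[0,0,-0.058,0],[0,0,-0.063,0],[0,0,-0.066,0]]

```text
t: 42.62
ee_pos: [546.2, 324.0, 322.8]
orientation: [1.103, 1.273, -1.103]
ft_force: [0.1, 0.1, -4.6]
width: 28.0
```

Emit:
apply_moves:
  commands:
    - [[0,0,-0.001,0],[0,0,-0.002,0],[0,0,-0.003,0],[0,0,-0.004,0],[0,0,-0.004,0]]

```text
t: 43.25
ee_pos: [546.4, 324.1, 320.7]
orientation: [1.104, 1.273, -1.102]
ft_force: [-2.3, -1.3, 5.9]
width: 27.9
```

Emit:
apply_moves:
  commands:
    - [[0,0,0.001,0],[0,0,0.001,0],[0,0,0.001,0]]
  gripper: 0.046

```text
t: 43.62
ee_pos: [546.3, 324.1, 320.2]
orientation: [1.104, 1.273, -1.103]
ft_force: [0.0, 0.4, -0.5]
width: 45.6
```

Emit:
apply_moves:
  commands:
    - [[0,0,0.04,0],[0,0,0.08,0],[0.01,-0.06,0.09,-0.05],[0.02,-0.12,0.09,-0.1],[0.04,-0.18,0.09,-0.118],[0.06,-0.235,0.09,-0.118],[0.08,-0.29,0.09,-0.118],[0.1,-0.34,0.09,-0.118]]
  gripper: 0.06

```text
t: 44.62
ee_pos: [646.7, -18.1, 410.1]
orientation: [1.191, 1.22, -1.191]
ft_force: [1.2, 1.1, 0.5]
width: 59.8
```

```bash
python3 - <<'E'
from ov import *
C=(509.5,321,.143)
ov("scene",[],(280,80,380,180),6,"o5s")
a=shot("top","t15",1);c=a["color"][120:235,220:340,::-1];cv2.imwrite("pics/t15c.png",cv2.convertScaleAbs(cv2.resize(c,None,fx=5,fy=5,interpolation=cv2.INTER_CUBIC),alpha=1.6))
for n in("tube_yellow","tube_blue","tube_red"):
 for cam in ("top","scene"):
  print(n,[(np.round(x["position"]).tolist(),round(x["conf"],2)) for x in models.place_of(cam,n)[:3]])
E
python3 st.py 652 -103 66 0.025
```

```text
tube_yellow [([657.0, -255.0, 25.0], 0.73)]
tube_yellow [([659.0, -256.0, 31.0], 0.57)]
tube_blue [([269.0, -628.0, 28.0], 0.86), ([545.0, 314.0, 10.0], 0.75), ([558.0, -289.0, -1.0], 0.37)]
tube_blue [([543.0, 314.0, 8.0], 0.78), ([272.0, -626.0, 34.0], 0.78), ([559.0, -284.0, 3.0], 0.44)]
tube_red [([539.0, 381.0, 5.0], 0.57), ([484.0, 274.0, 7.0], 0.47)]
tube_red [([535.0, 383.0, 4.0], 0.49)]
t 45.02 grasp [645.8 -14.6 247.1] yaw 0.027 q [-0.04  0.45  1.58  0.    1.12 -0.07] F [ 0.4  0.7 -0.1] w 60.4
shift [ 0.0062 -0.0884 -0.1811 -0.0017]
```

View pics/o5s.png

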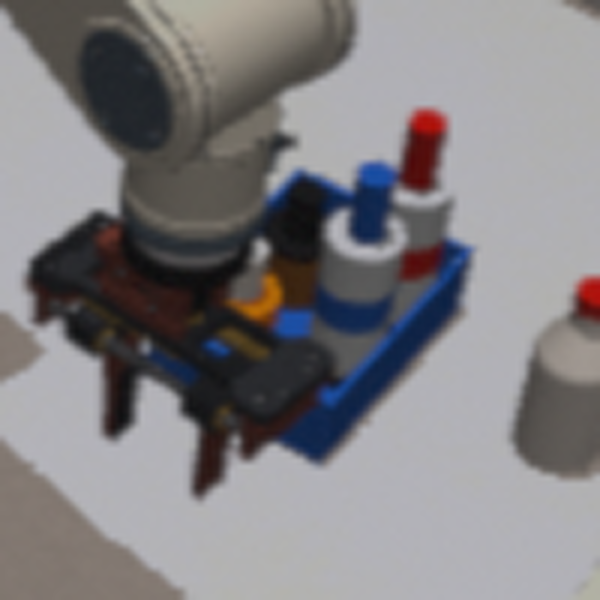

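View pics/t15c.png

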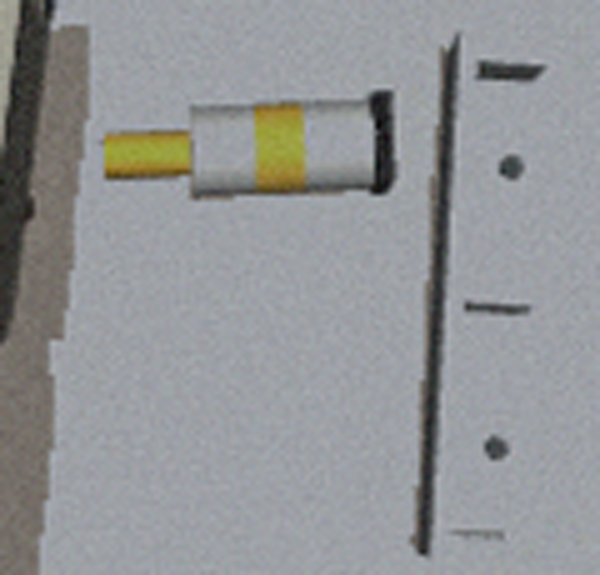

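```bash
python3 - <<'E'
from h import *
im=viewer.get_image("scene")
c,s=np.cos(.143),np.sin(.143)
for n,u,v in(("red",427,122),("blue",376,175)):
    p=ray(im,u/6+279.5,v/6+79.5,186); d=p-[509.5,321,0]
    print(n,p.round(1),"local",round(c*d[0]+s*d[1],1),round(-s*d[0]+c*d[1],1))
t=viewer.get_image("top");cv2.imwrite("pics/t16c.png",cv2.convertScaleAbs(cv2.resize(t["color"][140:240,50:200,::-1],None,fx=5,fy=5,interpolation=cv2.INTER_CUBIC),alpha=1.8))
E
```

```text
red [536.5 385.8 186. ] local 36.0 60.3
blue [546.8 317.1 186. ] local 36.3 -9.2
```

View pics/t16c.png

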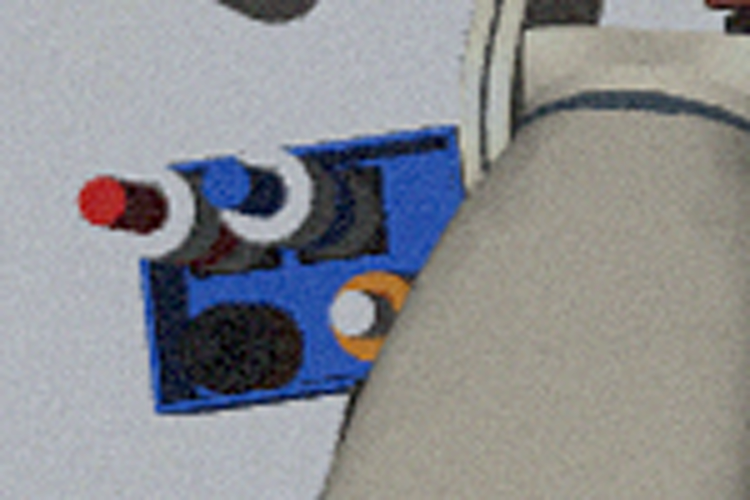

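Emit:
apply_moves:
  commands:
    - [[-0.017,0.058,0,0.05],[-0.034,0.116,0,0.1],[-0.051,0.174,0,0.117],[-0.068,0.232,0,0.117],[-0.085,0.285,0,0.117],[-0.096,0.32,0,0.117],[-0.099,0.332,-0.01,0.117],[-0.099,0.332,-0.05,0.117]]

```text
t: 46.12
ee_pos: [547.4, 317.5, 361.5]
orientation: [1.106, 1.272, -1.098]
ft_force: [0.0, -1.2, -1.2]
width: 60.1
```

Emit:
apply_moves:
  commands:
    - [[0,0,-0.03,0],[0,0,-0.037,0],[0,0,-0.037,0],[0,0,-0.037,0]]

```text
t: 46.62
ee_pos: [547.8, 316.0, 324.4]
orientation: [1.106, 1.272, -1.102]
ft_force: [0.5, 0.7, 0.0]
width: 59.6
```

Emit:
apply_moves:
  commands:
    - [[0,0,0,0],[0,0,0,0],[0,0,0,0],[0,0,0,0]]
  gripper: 0.01

```text
t: 47.12
ee_pos: [547.3, 316.1, 323.3]
orientation: [1.104, 1.273, -1.103]
ft_force: [1.0, -0.1, 0.3]
width: 27.8
```

Lifting 4 mm, shifting 7 mm towards red, and lowering again.

Emit:
apply_moves:
  commands:
    - [[0,0,0.002,0],[0,0,0.004,0],[-0.0003,0.002,0.005,0],[-0.0006,0.004,0.005,0],[-0.0008,0.006,0.005,0],[-0.001,0.007,0.005,0],[-0.001,0.007,0.005,0]]

```text
t: 48.0
ee_pos: [546.2, 323.1, 328.0]
orientation: [1.104, 1.273, -1.104]
ft_force: [0.2, 0.1, -5.4]
width: 27.8
```

Emit:
apply_moves:
  commands:
    - [[0,0,-0.002,0],[0,0,-0.004,0],[0,0,-0.005,0],[0,0,-0.006,0],[0,0,-0.006,0]]

```text
t: 48.62
ee_pos: [546.3, 323.0, 323.2]
orientation: [1.104, 1.273, -1.104]
ft_force: [-3.1, -2.4, 5.9]
width: 27.7
```

Emit:
apply_moves:
  commands:
    - [[0,0,0.001,0],[0,0,0.001,0],[0,0,0.001,0]]
  gripper: 0.046

```text
t: 49.0
ee_pos: [546.4, 323.1, 323.2]
orientation: [1.104, 1.273, -1.103]
ft_force: [0.1, -1.1, -0.3]
width: 46.0
```

Emit:
apply_moves:
  commands:
    - [[0,0,0.04,0],[0,0,0.08,0],[0.01,-0.06,0.09,-0.05],[0.02,-0.12,0.09,-0.1],[0.04,-0.18,0.09,-0.118],[0.06,-0.235,0.09,-0.118],[0.08,-0.29,0.09,-0.118],[0.1,-0.34,0.09,-0.118]]
  gripper: 0.06

```text
t: 50.0
ee_pos: [646.7, -19.1, 413.1]
orientation: [1.192, 1.22, -1.192]
ft_force: [0.5, 0.3, 0.4]
width: 60.3
```

```bash
python3 - <<'E'
from ov import *
ov("scene",[],(280,80,380,180),6,"o6s")
a=shot("top","t17",1);cv2.imwrite("pics/t17c.png",cv2.convertScaleAbs(cv2.resize(a["color"][140:240,50:200,::-1],None,fx=5,fy=5,interpolation=cv2.INTER_CUBIC),alpha=1.8))
print([(np.round(x["position"]).tolist(),round(x["conf"],2)) for x in models.place_of("top","tube_yellow")[:3]])
E
python3 st.py 652.5 -103 66 0.025
```

```text
[([657.0, -255.0, 25.0], 0.69)]
t 50.15 grasp [646.7 -19.3 249.8] yaw 0.02 q [-0.05  0.45  1.57 -0.    1.12 -0.07] F [ 0.   0.2 -0.3] w 59.6
shift [ 0.0058 -0.0837 -0.1838  0.0048]
```

View pics/o6s.png

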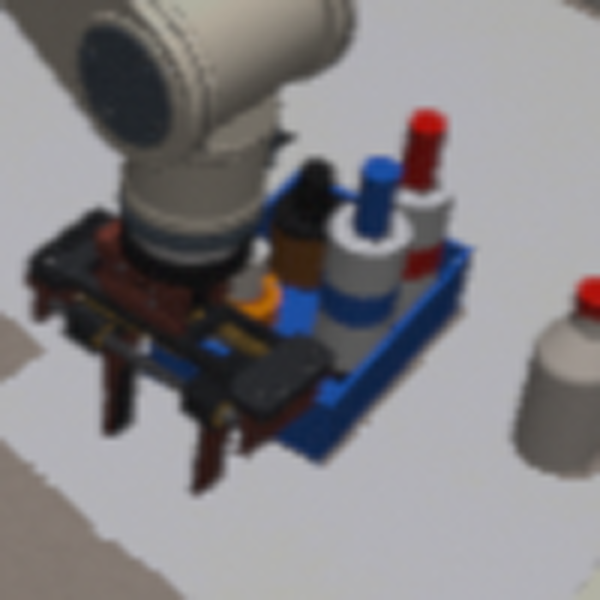

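View pics/t17c.png

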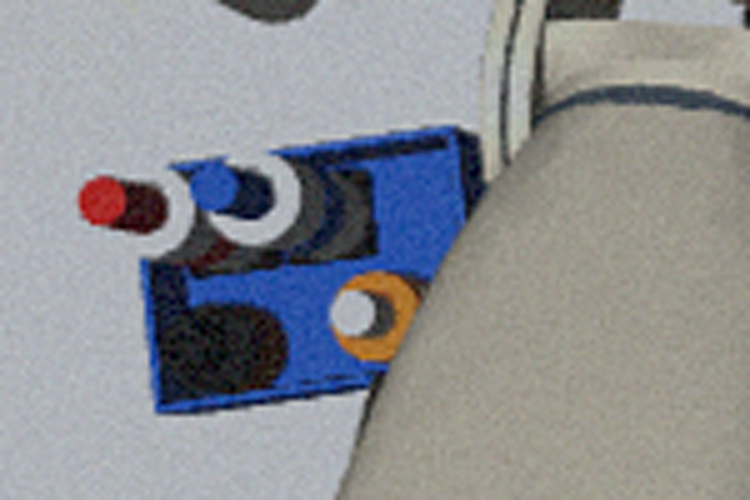

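```bash
python3 - <<'E'
from ov import *
ov("scene",[],(300,80,380,160),8,"o7s")
a=shot("top","t18",1);cv2.imwrite("pics/t18c.png",cv2.convertScaleAbs(cv2.resize(a["color"][160:240,60:160,::-1],None,fx=7,fy=7,interpolation=cv2.INTER_CUBIC),alpha=2.2))
for cam in("top","scene"): print([(np.round(x["position"]).tolist(),round(x["conf"],2)) for x in models.place_of(cam,"jar")[:3]],[(np.round(x["position"]).tolist(),round(x["conf"],2)) for x in models.search_frame(cam,"jar")[:3]])
E
```

```text
[([459.0, 377.0, 3.0], 0.71)] [([459.0, 365.0, 57.0], 0.87)]
[([458.0, 375.0, 10.0], 0.62), ([368.0, 50.0, -0.0], 0.41)] [([468.0, 361.0, 62.0], 0.54), ([554.0, 373.0, 129.0], 0.39), ([578.0, 322.0, 28.0], 0.38)]
```

View pics/o7s.png

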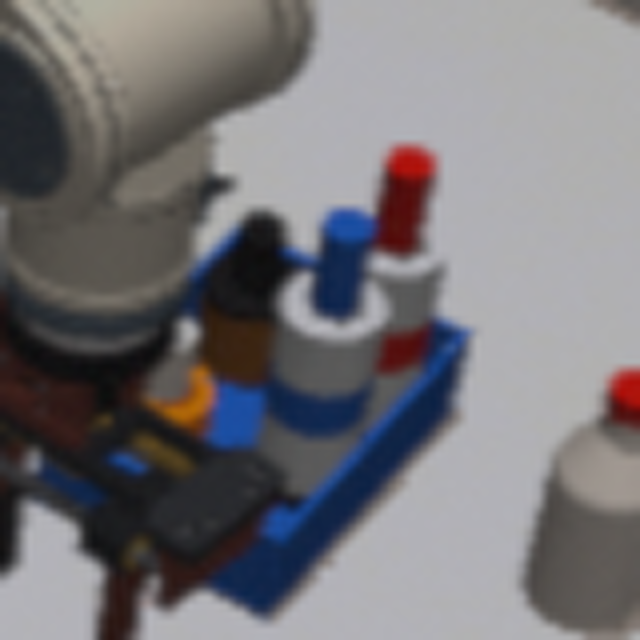

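View pics/t18c.png

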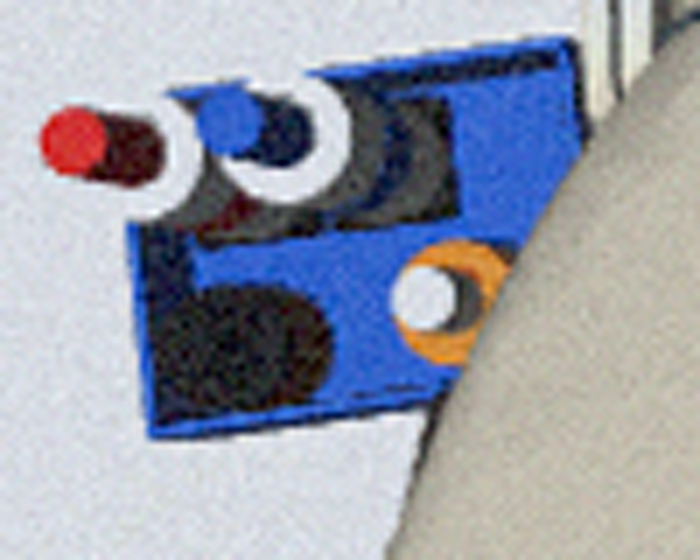

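The knock moved the jar about 2 cm inside the crate. It still stands upright at top.png ≈ (459, 376) mm. On to yellow.

Emit:
apply_moves:
  commands:
    - [[0.003,-0.05,0,0.004],[0.006,-0.083,-0.03,0.004],[0.006,-0.083,-0.09,0.004],[0.006,-0.083,-0.15,0.004],[0.006,-0.083,-0.184,0.004],[0.006,-0.083,-0.184,0.004],[0.006,-0.083,-0.184,0.004]]

```text
t: 51.32
ee_pos: [653.0, -99.5, 230.6]
orientation: [1.189, 1.221, -1.187]
ft_force: [-0.4, -0.2, 0.3]
width: 59.9
```

```bash
python3 - <<'E'
from h import *
a=shot("scene","s19",1);c=a["color"][150:250,230:330,::-1];cv2.imwrite("pics/s19c.png",cv2.resize(c,None,fx=6,fy=6,interpolation=cv2.INTER_CUBIC))
E
python3 st.py 652.5 -103 28 0.025
```

```text
t 51.38 grasp [653.2 -99.6  68.2] yaw 0.029 q [-0.17  0.69  1.63  0.    0.82 -0.2 ] F [-0.5 -0.  -0. ] w 60.1
shift [-0.0007 -0.0034 -0.0402 -0.0037]
```

View pics/s19c.png

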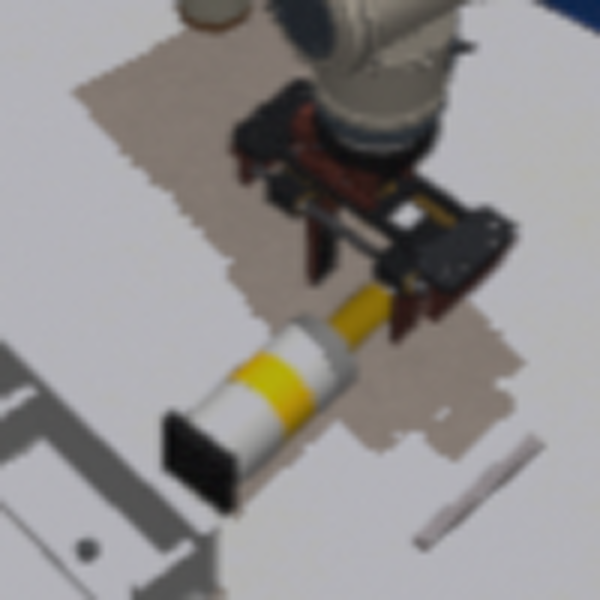

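Emit:
apply_moves:
  commands:
    - [[0,-0.003,-0.025,0],[0,-0.003,-0.04,0],[0,-0.003,-0.04,0],[0,-0.003,-0.04,0]]

```text
t: 51.88
ee_pos: [652.6, -103.0, 190.0]
orientation: [1.189, 1.221, -1.188]
ft_force: [0.3, 0.1, -0.5]
width: 59.9
```

Emit:
apply_moves:
  commands:
    - [[0,0,0,0],[0,0,0,0],[0,0,0,0],[0,0,0,0]]
  gripper: 0.01

```text
t: 52.38
ee_pos: [652.2, -102.9, 189.2]
orientation: [1.189, 1.222, -1.189]
ft_force: [-0.2, -0.5, 1.9]
width: 27.3
```

Emit:
apply_moves:
  commands:
    - [[0,-0.007,0,-0.02],[0,-0.014,0,-0.04],[0,-0.02,0,-0.06],[0,-0.026,0,-0.08],[0,-0.028,0,-0.08],[0,-0.028,0,-0.08]]

```text
t: 53.12
ee_pos: [652.1, -131.4, 189.2]
orientation: [1.247, 1.184, -1.248]
ft_force: [-0.3, 0.0, 2.2]
width: 27.3
```

Emit:
apply_moves:
  commands:
    - [[0,-0.001,0,0],[0,-0.002,0,0],[0,-0.003,0,0],[0,-0.003,0,0]]

```text
t: 53.62
ee_pos: [652.2, -133.6, 189.1]
orientation: [1.247, 1.185, -1.247]
ft_force: [0.1, 4.6, 3.9]
width: 27.4
```

Emit:
apply_moves:
  commands:
    - [[0,-0.001,0,0],[0,-0.002,0,0],[0,-0.003,0,0],[0,-0.003,0,0]]

```text
t: 54.12
ee_pos: [652.2, -136.7, 189.2]
orientation: [1.248, 1.184, -1.247]
ft_force: [-0.2, 4.7, 3.9]
width: 27.2
```

Emit:
apply_moves:
  commands:
    - [[0,-0.001,0,0],[0,-0.002,0,0],[0,-0.003,0,0],[0,-0.003,0,0]]

```text
t: 54.62
ee_pos: [652.3, -137.5, 189.1]
orientation: [1.25, 1.187, -1.246]
ft_force: [2.0, 18.3, 5.3]
width: 27.5
```

```bash
python3 arc.py 154 -0.055 | sed 's/np.float64(\([^)]*\))/\1/g'; python3 - <<'E'
from h import *
a=shot("scene","s20",1);c=a["color"][150:250,210:310,::-1];cv2.imwrite("pics/s20c.png",cv2.resize(c,None,fx=5,fy=5,interpolation=cv2.INTER_CUBIC))
E
```

```text
[[0.0001, 0.0019, 0.0133, 0], [0.0001, 0.0025, 0.0263, 0], [0.0001, 0.002, 0.0389, 0], [0.0, 0.0003, 0.051, 0], [-0.0001, -0.0026, 0.0625, 0], [-0.0004, -0.0066, 0.0732, 0]]
[[-0.0003, -0.0052, 0.01, 0], [-0.0006, -0.0114, 0.0192, 0], [-0.001, -0.0186, 0.0274, 0], [-0.0015, -0.0269, 0.0347, 0], [-0.002, -0.036, 0.041, 0], [-0.0025, -0.046, 0.0461, 0]]
[[-0.0006, -0.0108, 0.004, 0], [-0.0012, -0.0222, 0.0069, 0], [-0.0019, -0.0343, 0.0086, 0], [-0.0026, -0.0469, 0.0092, 0], [-0.0033, -0.0598, 0.0085, 0], [-0.004, -0.0731, 0.0066, 0]]
```

View pics/s20c.png

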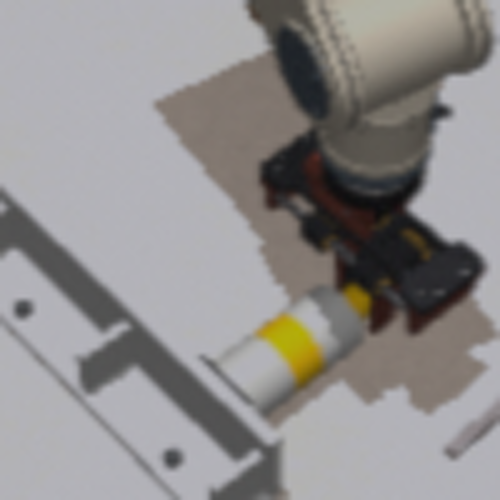

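Yellow's foot is butted. Raising.

Emit:
apply_moves:
  commands:
    - [[0,0.003,0.0133,0],[0,0.0035,0.0263,0],[0,0.003,0.0389,0],[0,0.0013,0.051,0],[0,-0.0016,0.0625,0],[0,-0.0056,0.0732,0]]

```text
t: 55.42
ee_pos: [652.1, -146.2, 263.0]
orientation: [1.248, 1.184, -1.248]
ft_force: [0.0, -0.0, -4.2]
width: 27.1
```

Emit:
apply_moves:
  commands:
    - [[0,-0.0052,0.01,0],[-0.0006,-0.0114,0.0192,0],[-0.001,-0.0186,0.0274,0],[-0.0015,-0.0269,0.0347,0],[-0.002,-0.036,0.041,0],[-0.0025,-0.046,0.0461,0]]

```text
t: 56.18
ee_pos: [649.8, -191.4, 309.1]
orientation: [1.249, 1.185, -1.247]
ft_force: [-0.2, 5.7, -1.9]
width: 27.3
```

Emit:
apply_moves:
  commands:
    - [[-0.0006,-0.0108,0.004,0],[-0.0012,-0.0222,0.0069,0],[-0.0019,-0.0343,0.0086,0],[-0.0026,-0.0469,0.0092,0],[-0.0033,-0.0598,0.0085,0],[-0.004,-0.0731,0.0066,0],[-0.004,-0.0731,0.0066,0]]

```text
t: 57.05
ee_pos: [645.3, -266.0, 314.4]
orientation: [1.247, 1.184, -1.249]
ft_force: [-0.1, 0.6, -4.8]
width: 26.2
```

```bash
python3 st.py;  python3 - <<'E'
from h import *
a=shot("scene","s21",1);c=a["color"][150:250,210:310,::-1];cv2.imwrite("pics/s21c.png",cv2.resize(c,None,fx=6,fy=6,interpolation=cv2.INTER_CUBIC))
E
```

```text
t 57.05 grasp [ 645.3 -266.   151.4] yaw -0.053 q [-0.41  0.63  1.51 -0.    1.   -0.35] F [-0.1  0.6 -4.8] w 26.2
```

View pics/s21c.png

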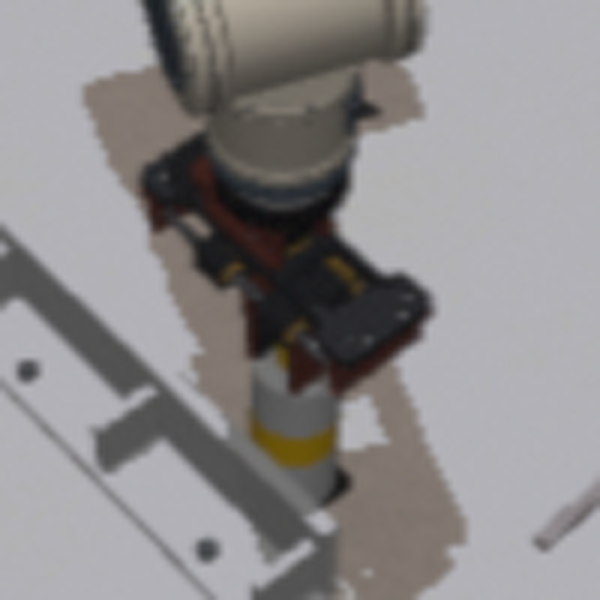

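Emit:
apply_moves:
  commands:
    - [[0,0,-0.001,0],[0,0,-0.002,0],[0,0,-0.003,0],[0,0,-0.003,0]]

```text
t: 57.6
ee_pos: [645.9, -264.8, 312.8]
orientation: [1.247, 1.183, -1.247]
ft_force: [-1.9, -0.1, 2.6]
width: 26.1
```

Emit:
apply_moves:
  commands:
    - [[0,0,0,0],[0,0,0,0],[0,0,0,0],[0,0,0,0]]
  gripper: 0.05

```text
t: 58.1
ee_pos: [645.8, -264.6, 311.9]
orientation: [1.247, 1.184, -1.247]
ft_force: [0.6, -0.2, -0.0]
width: 49.8
```

```bash
python3 st.py;  python3 - <<'E'
from ov import *
P=[(sq(645.5,-264,-.055,28,28,0),(0,0,255)),(sq(645.5,-264,-.055,14,14,180),(0,255,0))]
ov("scene",P,(215,140,295,220),7,"o8s")
for cam in("scene","top"):print([(np.round(x["position"]).tolist(),round(x["conf"],2)) for x in models.place_of(cam,"tube_yellow")[:3]])
E
```

```text
t 58.1 grasp [ 645.8 -264.6  148.9] yaw -0.052 q [-0.41  0.63  1.51  0.    1.   -0.35] F [ 0.6 -0.2 -0. ] w 49.8
[([644.0, -262.0, -1.0], 0.55)]
[([657.0, -254.0, 28.0], 0.95), ([485.0, 275.0, 8.0], 0.38), ([618.0, -539.0, -2.0], 0.33)]
```

View pics/o8s.png

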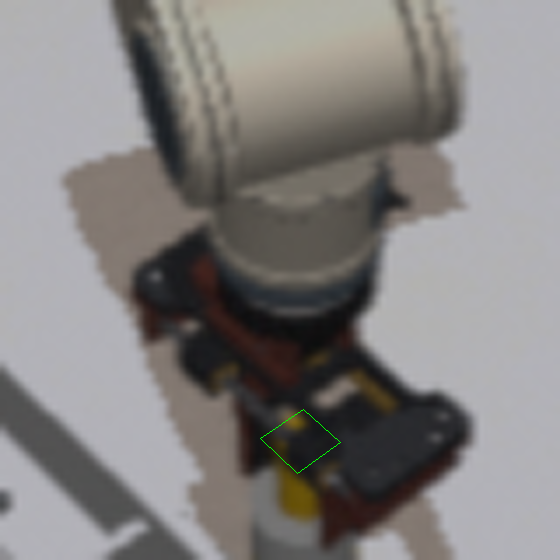

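Emit:
apply_moves:
  commands:
    - [[0,0,0.002,0],[0,0,0.002,0],[0,0,0.002,0],[0,0,0.002,0],[0,0,0.002,0]]
  gripper: 0.01

```text
t: 58.88
ee_pos: [645.6, -264.7, 314.1]
orientation: [1.247, 1.184, -1.248]
ft_force: [-1.7, 0.3, 0.9]
width: 27.5
```

Emit:
apply_moves:
  commands:
    - [[0,0,0.02,0],[0,0,0.05,0],[0,0,0.09,0],[0,0,0.13,0],[-0.009,0.05,0.135,0.05],[-0.018,0.1,0.135,0.1],[-0.027,0.15,0.135,0.15],[-0.036,0.2,0.135,0.196]]

```text
t: 59.88
ee_pos: [609.0, -63.1, 449.8]
orientation: [1.102, 1.274, -1.101]
ft_force: [0.4, -0.6, -3.8]
width: 27.5
```

Emit:
apply_moves:
  commands:
    - [[-0.01,0.06,0,0],[-0.02,0.12,0,0],[-0.03,0.18,0,0],[-0.04,0.24,0,0],[-0.049,0.285,0,0],[-0.0535,0.315,0,0],[-0.0545,0.325,0,0],[-0.0545,0.328,-0.02,0]]

```text
t: 60.88
ee_pos: [555.5, 263.9, 430.8]
orientation: [1.104, 1.272, -1.099]
ft_force: [1.5, 0.3, -5.7]
width: 27.8
```

Emit:
apply_moves:
  commands:
    - [[0,0,-0.02,0],[0,0,-0.035,0],[0,0,-0.04,0],[0,0,-0.04,0]]

```text
t: 61.38
ee_pos: [555.4, 263.0, 389.1]
orientation: [1.103, 1.274, -1.103]
ft_force: [0.3, -0.3, -4.2]
width: 27.6
```

```bash
python3 st.py 555.1 263.4 158 0.143;  python3 - <<'E'
from ov import *
C=(509.5,321,.143)
P=[(sq(*C,70,96,60),(0,255,255)),(sq(555.1,263.4,.143,28,28,76),(0,0,255))]
ov("scene",P,(280,80,380,180),6,"o9s");ov("top",P,(60,150,180,250),5,"o9t",1.8)
E
```

```text
t 61.38 grasp [555.4 263.  226.1] yaw 0.144 q [ 0.42  0.43  1.67 -0.    1.05  0.28] F [ 0.3 -0.3 -4.2] w 27.6
shift [-0.0003  0.0004 -0.0681 -0.0005]
```

View pics/o9s.png

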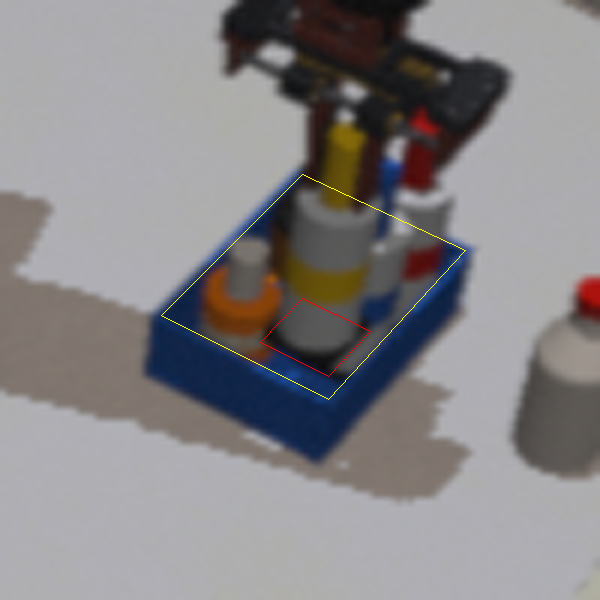

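View pics/o9t.png

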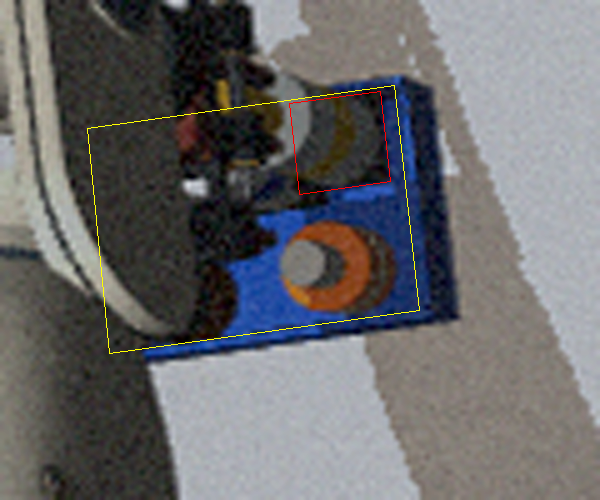

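Emit:
apply_moves:
  commands:
    - [[0,0,-0.01,0],[0,0,-0.02,0],[0,0,-0.03,0],[0,0,-0.04,0],[0,0,-0.05,0],[0,0,-0.058,0],[0,0,-0.063,0],[0,0,-0.066,0]]

```text
t: 62.48
ee_pos: [555.2, 263.3, 322.7]
orientation: [1.102, 1.274, -1.103]
ft_force: [0.2, -0.1, -4.3]
width: 27.4
```

Emit:
apply_moves:
  commands:
    - [[0,0,-0.001,0],[0,0,-0.002,0],[0,0,-0.003,0],[0,0,-0.004,0],[0,0,-0.004,0]]

```text
t: 63.1
ee_pos: [555.4, 263.4, 320.5]
orientation: [1.103, 1.273, -1.102]
ft_force: [-2.2, -2.1, 7.1]
width: 27.9
```

Floor contact at the expected height, with no side force. Releasing and backing off.

Emit:
apply_moves:
  commands:
    - [[0,0,0.001,0],[0,0,0.001,0],[0,0,0.001,0]]
  gripper: 0.046

```text
t: 63.48
ee_pos: [555.3, 263.4, 320.0]
orientation: [1.103, 1.274, -1.102]
ft_force: [0.1, -0.4, -0.4]
width: 46.0
```

Emit:
apply_moves:
  commands:
    - [[0,0,0.04,0],[0,0,0.08,0],[-0.01,-0.06,0.09,0],[-0.02,-0.12,0.09,0],[-0.03,-0.18,0.09,0],[-0.04,-0.24,0.09,0],[-0.05,-0.3,0.09,0],[-0.05,-0.36,0.09,0]]

```text
t: 64.47
ee_pos: [504.4, -98.4, 410.2]
orientation: [1.103, 1.274, -1.102]
ft_force: [0.5, 0.0, -0.2]
width: 46.5
```

Emit:
apply_moves:
  commands:
    - [[0,-0.06,0,0],[0,-0.12,0,0],[0,-0.15,0,0],[0,-0.15,0,0]]

```text
t: 64.97
ee_pos: [505.0, -248.6, 409.8]
orientation: [1.105, 1.272, -1.105]
ft_force: [-0.1, 0.8, -0.1]
width: 45.9
```

```bash
python3 - <<'E'
from ov import *
ov("scene",[],(280,80,380,180),6,"p1s");ov("top",[],(50,140,200,240),5,"p1t",1.8)
shot("scene","p1")
for n in "tube_red tube_blue tube_yellow jar canister".split():
 for cam in ("top","scene"):
  print(n,[(np.round(x["position"]).tolist(),round(x["conf"],2)) for x in models.place_of(cam,n)[:2]])
E
python3 st.py
```

```text
tube_red [([536.0, 381.0, 4.0], 0.83), ([312.0, -375.0, -4.0], 0.55)]
tube_red [([534.0, 384.0, 6.0], 0.65)]
tube_blue [([268.0, -623.0, 28.0], 0.83), ([548.0, 324.0, 9.0], 0.74)]
tube_blue [([269.0, -623.0, 30.0], 0.61), ([542.0, 322.0, 7.0], 0.51)]
tube_yellow [([558.0, 264.0, 5.0], 0.83), ([508.0, 324.0, 10.0], 0.64)]
tube_yellow [([558.0, -287.0, 1.0], 0.31)]
jar [([461.0, 376.0, 3.0], 0.6)]
jar [([461.0, 376.0, 7.0], 0.67)]
canister [([484.0, 276.0, 7.0], 0.86)]
canister [([483.0, 280.0, 3.0], 0.61), ([370.0, 51.0, 2.0], 0.47)]
t 65.62 grasp [ 505.3 -246.5  247.1] yaw 0.144 q [-0.47  0.33  1.77  0.    1.05 -0.62] F [-0.8  0.3 -0. ] w 46.0
```

View pics/p1s.png

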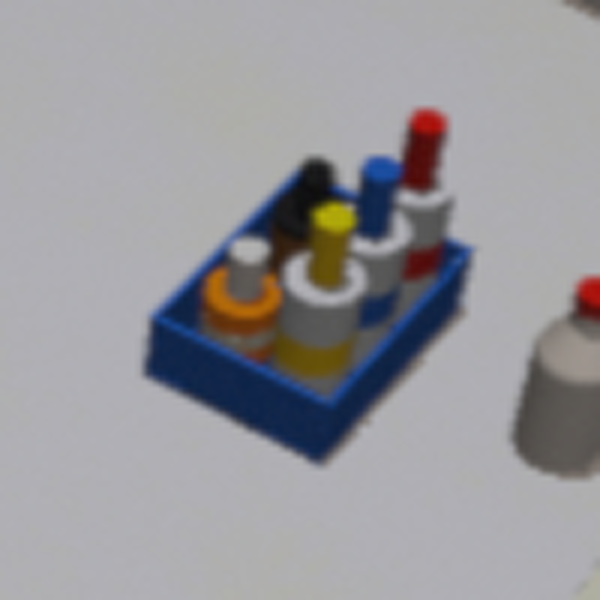

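View pics/p1t.png

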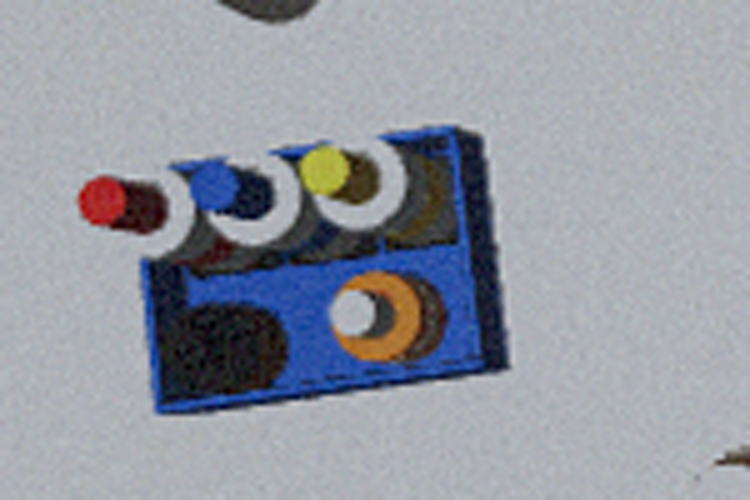

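View pics/p1.png

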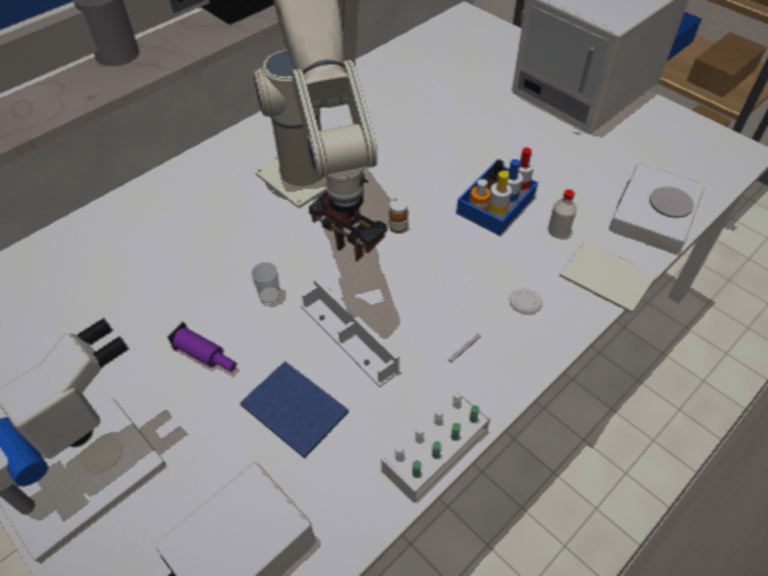

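```bash
python3 - <<'E'
from ov import *
im=viewer.get_image("scene")
for n,u,v,z in(("red",427,122,186),("blue",381,170,186),("yellow",334,217,186),("jar",318,170,101),("can",249,250,101)):
    print(n,ray(im,u/6+279.5,v/6+79.5,z).round(1))
def cyl(x,y,r,z): return [(x+r*np.cos(a),y+r*np.sin(a),z) for a in np.linspace(0,6.28,30)]
x,y=460.5,376
ov("scene",[(cyl(x,y,28,6),(0,0,255)),(cyl(x,y,28,61),(0,255,0)),(cyl(x,y,14,101),(0,255,255))],(300,80,380,160),8,"p2s")
ov("top",[(cyl(x,y,28,6),(0,0,255)),(cyl(x,y,28,61),(0,255,0)),(cyl(x,y,14,101),(0,255,255))],(60,160,160,240),7,"p2t",2.2)
E
```

```text
red [536.5 385.8 186. ]
blue [545.9 323.5 186. ]
yellow [553.9 263.7 186. ]
jar [459.4 377.2 101. ]
can [480.2 275.7 101. ]
```

View pics/p2s.png

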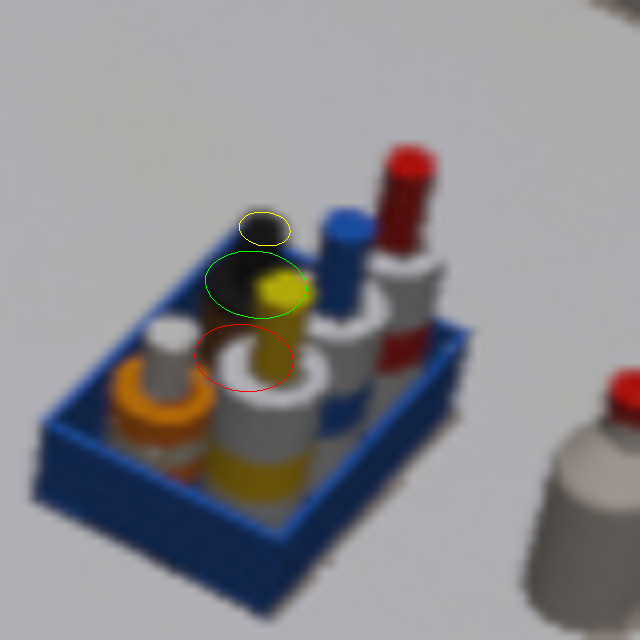

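View pics/p2t.png

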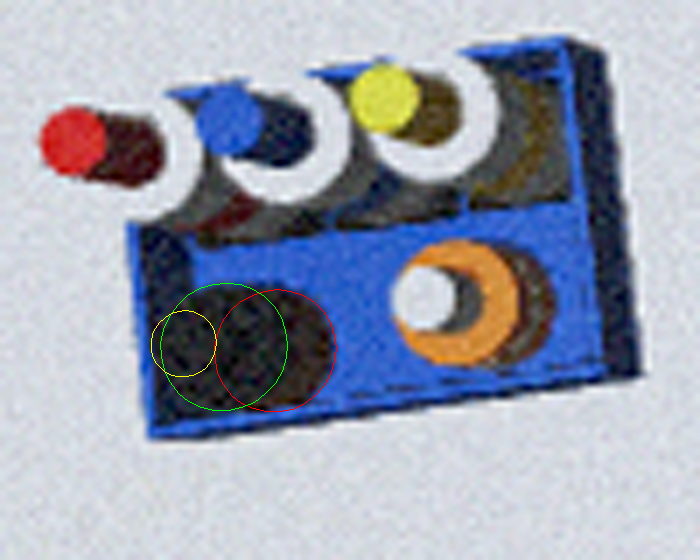

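```bash
python3 - <<'E'
from workcell import workorder, readout
print(workorder.close_job(), readout.get_obs()["t"])
E
```

```text
the job is handed in; nothing more can be done
the job is handed in; nothing more can be done
```

All three tubes, the jar and the canister are upright in the crate, and I handed the job in at about 66 s. The green case was not on the bench.

**What I did:** I packed the jar and canister first so the gripper had room. Then I took red, blue and yellow in turn. For each I butted the foot against the stop until I felt contact, raised it by its cap and let it stand free on the bench there. Then I lifted it into its row. I placed blue about 7 mm too close to yellow's slot, so I lifted it 5 mm, moved it towards red and set it down again before yellow.

**Last checks before hand-in:**
- **Uprightness:** the cap and stem tops sit above their bases to within about 5 mm in the images, and the upright jar outline fits both views.
- **Floor contact:** I felt each item touch the crate floor at the expected height before letting go. After the knock below, the jar's position rests on the pictures.
- **Everything else:** the purple look-alike and the things to leave alone look unmoved in the final picture, and the gripper was well clear and open.

**Oddities:**
- **Jar knocked:** it moved about 2 cm inside the crate while the gripper was nearby at blue. It stayed standing, close to the back-left walls.
- **Off-centre grips:** while raising blue and yellow the finger opening dipped to 25–26 mm on the 28 mm caps. Both stood upright when released at the stop and gripped normally again.
- **Disagreement:** the network gave red's position as about 2–5 mm nearer blue than my own measurement did. The crate picture showed all three feet clear of each other. In the last check the scene-camera network also missed yellow, but the top camera found it.

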